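# Gauge culture tubes via an angled rest

## Robot

A 6-joint arm with a two-finger parallel gripper is mounted at the origin on the work surface; the furniture and walls round the work are solid. World frame = base frame: x ahead of the robot, y to its left, z up, the work surface at z = 0. Lengths are in m, angles in rad, forces in N, time in s.
With the tool pointing down it reaches from about 0.3 to 0.95 m from the base axis. Payload 3.1 kg.
Tool frame: the origin (TCP) lies at the very end of the fingers, on their centre line; the grasp point (between the pads) lies 19 mm behind it; z points along the fingers, y is the line along which they close (so a half turn about z gives the same grasp; the last joint's range is limited). The gripper opens to 85 mm and grips with 20 to 120 N. Pads are 22 mm wide; open, the fingers measure 114 mm over their backs; the gripper's body (76 mm by 85 mm) begins 54 mm behind the grasp point. The pads swing forward as they close: fully open they stand 13 mm farther back than shut.
Start: joints at [1.126, 0.308, 1.634, -0, 1.2, -0.07], TCP at [0.229, 0.582, 0.231] pointing down, gripper open.
Joint ranges: [-3.06, 3.06], [-0.79, 1.96], [0.05, 2.63], [-1.19, 4.34], [0.05, 2.64], [-2.94, 2.94]. Speed limits (rad/s): [2.79, 2.79, 3.14, 3.14, 3.14, 3.14].

## Interface

Orientations are given as [roll, pitch, yaw] about the fixed x, y, z axes, in that order (R = Rz(yaw) Ry(pitch) Rx(roll)).
In Python, from bench import ctrl gives the robot as it stands.
- The arm moves only by the tool move_arm, never from a script. Its argument "deltas" is a list that holds one entry, the list of rows, each a list of 6 numbers: the shift along the world's x, y, z in m, then the turn, a rotation vector about the world's x, y, z in rad. A call has 1 to 12 rows; each row shifts and turns the commanded pose from where the row before left it; what a row does not reach is not made up. A row lasts 1/12 s, in which the tool goes at most 41.7 mm and 7.16 degrees, less where a joint would pass 70% of its speed; a pose out of reach is approached as far as the arm can. A call with a gripper value outside its range is refused whole. "grip" is the finger opening in m, from 0 to 0.0854, set as the call begins (left out, the last holds). The fingers move at their own pace and stop on an object; "force" is the grip in N (left out, the last holds). Time passes only in rows, so rows that do not move let the fingers close. It gives the time, the measured TCP pose, the force, the opening and the grip force at its end, in the units of the state.
- ctrl.get_state(): the state, without advancing time (a new reading comes with each control period).
- ctrl.grab_frame(name): name is "side" or "top" or "wrist"; returns a dict with "img" (420x560x3 uint8, red, green, blue), "intrinsics" (3x3 intrinsics, pixels), "dist_coeffs" ([k1, k2, p1, p2, k3] as OpenCV has them; the pictures are not rectified), "origin" and "orientation" of the camera in the world; the wrist camera has in their place "T_tool_cam" (4x4, takes a point from camera to tool coordinates, whose origin is the TCP and whose axes are the flange's). Camera axes: x right, y up, looking along -z (the intrinsics and any distortion apply to the point x, -y, -z); pixel columns grow to the right and rows downward; lengths in m; the calibration is good to about 2 mm. A picture is of the moment at which its call begins: read the wrist's pose just before it. There is no depth.
- ctrl.sign_off(): hands the job in; it is judged then, once.
The state is a dict: "time_s": time; "qpos": joint angles; "joint_velocities": joint speeds; "effort": joint torques, N m; "ee_pos": TCP position; "eef_rot": TCP orientation; "force": force on the tool from outside, world axes, zero at the start; "moment": the same for the moment, N m; "finger_gap": finger opening in m; "grasp_force": force on a finger pad.
Only numpy, scipy, OpenCV 4.12 (cv2) and the standard library are available. Lean on these libraries where they do the work, as an engineer would, in place of code of your own. Each camera call takes 0.05 s, during which the arm holds its last target. There are 200 camera calls.

## Task

Check the diameter of every culture tube in the rack, one at a time from left to right: park the tube in the 45 degree rest, cap up with its foot on the stop, and let go, so that you can take it again across the tube; then lay it flat in the bench caliper, let go, and slide the jaw gently shut until it presses the tube against the fixed anvil; then lay the tube flat in the white tray before you park the next one. Leave the timer, tape roll and dropper bottle where they are; the tray may get knocked aside while you work.

Things in the scene. Friction and masses are not known exactly. Their poses are not given: they have to be found in the camera images.
- tube_a: capped culture tube, a plain cylinder 15 mm in diameter and 109 mm long, 20 g, the same as the others, its white screw cap (18 mm long) at the top. Origin at the centre of its foot, z along the tube to the cap. It starts upright in the left hole of the rack, foot 3 mm above the bench, 47 mm standing out above the rack. May be absent
- tube_b: capped culture tube, a plain cylinder 15 mm in diameter and 109 mm long, 20 g, the same as the others, its white screw cap (18 mm long) at the top. Origin at the centre of its foot, z along the tube to the cap. It starts upright in the middle hole of the rack, foot 3 mm above the bench, 47 mm standing out above the rack. May be absent
- tube_c: capped culture tube, a plain cylinder 15 mm in diameter and 109 mm long, 20 g, the same as the others, its white screw cap (18 mm long) at the top. Origin at the centre of its foot, z along the tube to the cap. It starts upright in the right hole of the rack, foot 3 mm above the bench, 47 mm standing out above the rack. May be absent
- tube_a_mid (a point): the middle of that tube, on its axis, 54.5 mm from the foot
- tube_b_mid (a point): the middle of that tube, on its axis, 54.5 mm from the foot
- tube_c_mid (a point): the middle of that tube, on its axis, 54.5 mm from the foot
- rack: blue tube rack, 78 x 129 x 65 mm, fixed, origin under its centre, its long side along its y. The three holes in use are 18 mm square, in the middle row at y = +44 (left), 0 and -44 mm (right). To its left stands a grey box of small drawers, 165 mm high: come in from above
- angle_rest: fixed grey stand, 100 x 60 mm foot, origin under its centre, with an aluminium V channel rising at 45 degrees towards its +x. A parked tube lies along (0.707, 0, 0.707) of this frame, cap up, foot on the stop plate; the V holds the lowest 66 mm, the upper 43 mm stand free for the fingers. A tall stack of tubs stands 0.35 m to its right
- rest_foot (a point): where the centre of a parked tube's foot lies, at (-30, 0, 34) mm in the rest's frame
- rest_top (a point): point of the parked tube's axis at the upper end of the channel, 66 mm from the foot
- gauge: fixed bench caliper, base 68 (x) x 160 (y) x 12 mm, origin under its centre. A tube lies along its x on two rails (x = -30 to 30 mm) sloping 5 degrees to the fixed anvil, so it rolls against the anvil face at y = 50 mm. Lay it with its foot at about x = 42: then the cap end stands 37 mm clear of bed and anvil at the -x end, over bare bench. Anvil top 58 mm, jaw top 56 mm above the bench
- gauge_bed (a point): middle of the axis of a tube that lies on the bed against the anvil: x = 0, y = +42.5 mm in the gauge's frame, 34.5 mm above the bench
- jaw (a joint): sliding jaw: its value is the gap between jaw and anvil in m, 0 shut to 0.06 fully open (jaw moves to the gauge's -y as it opens). It slides with about 1 N of friction and stays where it is left; on a tube it stops at 0.015. Do not press above 60 N
- jaw_tab (a point): top of the black thumb tab on the jaw, 14 mm (gauge x) by 16 mm (gauge y); its upper 30 mm can be gripped; top 79 mm above the bench, 36 mm behind the jaw's face
- tray: loose white tray, 158 (x) x 172 (y) x 16 mm, 0.5 kg, walls and floor 4 mm. Origin under its centre. Two ridges, 6 mm wide and 4 mm above the floor, along x at y = -24 and +24 mm part it into three lanes, centred at y = -50, 0 and +50 mm, one tube each, lying along x. Gets knocked aside now and then
- timer: bench timer, 64 x 64 x 20 mm, loose, to be left alone
- tape_roll: orange tape roll, 58 mm across, 19 mm high, loose, to be left alone
- dropper: brown dropper bottle, 31 mm across, 88 mm high, loose, to be left alone

How it is judged:
By the outcome, as a careful person would: the job done as asked, in the order asked, and still so for the second after the job is handed in, with the robot touching nothing.
Of tube_a, tube_b, tube_c only 2 to 3 are there at a start; the rules pass over those that are not, and their reading is None.
At some moment in a run one of tray may be knocked a few centimetres aside while the robot is not near it.
It also fails if it takes over 210 s, if anything falls off the work surface, if the arm or the gripper's body presses on something with over 40 N, if the wrist force passes 120 N, or if a joint passes its speed limit or range.

## Working session

There is one attempt and no reset: what is moved stays moved. The work goes in short steps, Python scripts to look and compute and a tool call to move; the robot and the scene stay as the last step left them, time stands still between calls to the robot, and variables do not carry over. Pictures are saved under pics/ and viewed, at most 14 in all, crops included, and the job is handed in when it is done.

Besides the shell and the picture viewer there is one more tool, called after "Call:" by a JSON object that holds its "fn" and its "kwargs", one argument or row to a line. move_arm: Moves the arm, as the interface text tells. Its arguments: {"type":"object","properties":{"deltas":{"type":"array"},"grip":{"type":"number"},"force":{"type":"number"}},"required":["deltas"]}

```bash
mkdir -p pics; ls; cat > h.py <<'E'
import numpy as np, cv2, json
from scipy.spatial.transform import Rotation as R
from bench import ctrl
def snap(name, fn):
    s=ctrl.get_state(); f=ctrl.grab_frame(name)
    cv2.imwrite(f'pics/{fn}.png', f['img'][:,:,::-1])
    if name=='wrist':
        T=np.eye(4); T[:3,:3]=R.from_euler('xyz',s['eef_rot']).as_matrix(); T[:3,3]=s['ee_pos']
        C=T@np.array(f['T_tool_cam'])
    else:
        C=np.eye(4); o=np.array(f['orientation'],float)
        C[:3,:3]=o if o.shape==(3,3) else R.from_euler('xyz',o).as_matrix(); C[:3,3]=f['origin']
    json.dump(dict(C=C.tolist(),K=np.array(f['intrinsics']).tolist(),d=np.array(f['dist_coeffs']).tolist()),open(f'pics/{fn}.json','w'))
    return f
def cam(fn):
    j=json.load(open(f'pics/{fn}.json')); return np.array(j['C']),np.array(j['K']),np.array(j['d'])
def ray(fn,px):
    C,K,d=cam(fn); u=cv2.undistortPoints(np.array([[px]],float),K,d)[0,0]
    v=C[:3,:3]@np.array([u[0],-u[1],-1]); return C[:3,3],v/np.linalg.norm(v)
def onz(fn,px,z):
    o,v=ray(fn,px); return o+v*(z-o[2])/v[2]
def tri(*obs):
    A=np.zeros((3,3));b=np.zeros(3);rs=[ray(*x) for x in obs]
    for o,v in rs:
        P=np.eye(3)-np.outer(v,v);A+=P;b+=P@o
    p=np.linalg.solve(A,b); return p,[float(np.linalg.norm((np.eye(3)-np.outer(v,v))@(p-o))) for o,v in rs]
def proj(fn,p):
    C,K,d=cam(fn); q=C[:3,:3].T@(np.asarray(p,float)-C[:3,3]); q=q*[1,-1,-1]
    return cv2.projectPoints(q.reshape(1,1,3),np.zeros(3),np.zeros(3),K,d)[0].ravel()
E
python3 - <<'E'
from h import *
print(ctrl.get_state())
for n in('top','side','wrist'):
    f=snap(n,n+'0'); print(n,cam(n+'0')[0].round(3).tolist(),f['intrinsics'],f['dist_coeffs'])
E
```

```text
pics
{'time_s': 0.0, 'qpos': array([ 1.12629686e+00,  3.08993481e-01,  1.63520765e+00,  2.58741965e-05,
        1.19965236e+00, -6.97178329e-02]), 'joint_velocities': array([ 0.0008057 , -0.0001675 ,  0.00031034, -0.00127973,  0.00086212,
       -0.0008116 ]), 'effort': array([-2.15980158e-04, -4.15258420e+01, -2.76660383e+01, -2.63026768e-04,
        1.05622833e-02, -6.05286488e-06]), 'ee_pos': array([0.22847031, 0.58086763, 0.23004417]), 'eef_rot': array([-3.13933899e+00, -1.81525547e-04,  2.76680140e+00]), 'force': array([0.30338944, 0.33745414, 0.36431374]), 'moment': array([ 0.00374666,  0.01752371, -0.04518938]), 'grasp_force': 0.0, 'finger_gap': 0.08547147888902328}
top [[-0.027, 0.992, -0.119, 0.393], [-1.0, -0.025, 0.014, 0.022], [0.011, 0.12, 0.993, 1.158], [0.0, 0.0, 0.0, 1.0]] [[460.49883385   0.         284.9246526 ]
 [  0.         460.49883385 212.82091828]
 [  0.           0.           1.        ]] [-0.10245383  0.          0.          0.          0.        ]
side [[-0.979, 0.067, -0.194, 0.332], [-0.205, -0.337, 0.919, 0.868], [-0.004, 0.939, 0.343, 0.422], [0.0, 0.0, 0.0, 1.0]] [[463.87938641   0.         280.76024124]
 [  0.         463.87938641 204.98481543]
 [  0.           0.           1.        ]] [-0.10103318  0.          0.          0.          0.        ]
wrist [[0.366, -0.887, -0.282, 0.157], [0.931, 0.349, 0.112, 0.611], [-0.001, -0.304, 0.953, 0.373], [0.0, 0.0, 0.0, 1.0]] [[325.64317454   0.         279.9957398 ]
 [  0.         325.64317454 211.14662673]
 [  0.           0.           1.        ]] [-0.04230195  0.          0.          0.          0.        ]
```

View pics/top0.png

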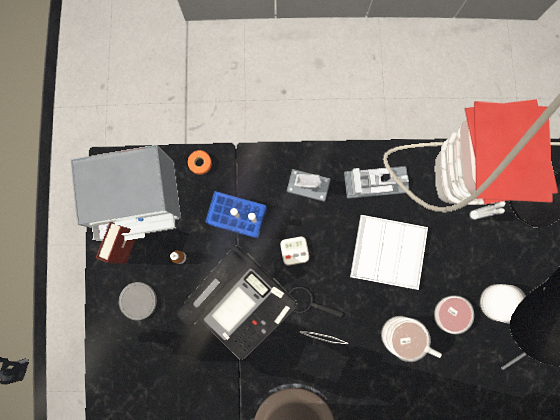

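View pics/side0.png

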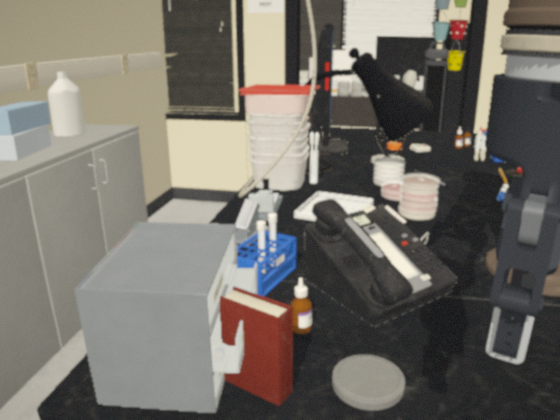

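```bash
python3 - <<'E'
from h import *
im=cv2.imread('pics/top0.png'); cv2.imwrite('pics/c1.png',cv2.resize(im[145:300,190:450],None,fx=3,fy=3,interpolation=cv2.INTER_CUBIC))
im=cv2.imread('pics/side0.png'); cv2.imwrite('pics/c2.png',cv2.resize(im[170:310,220:400],None,fx=4,fy=4,interpolation=cv2.INTER_CUBIC))
print(proj('top0',[0,0,0]),proj('top0',[.5,.2,0]))
E
```

```text
[293.26880543 428.26412138] [208.59796374 227.52263543]
```

View pics/c1.png

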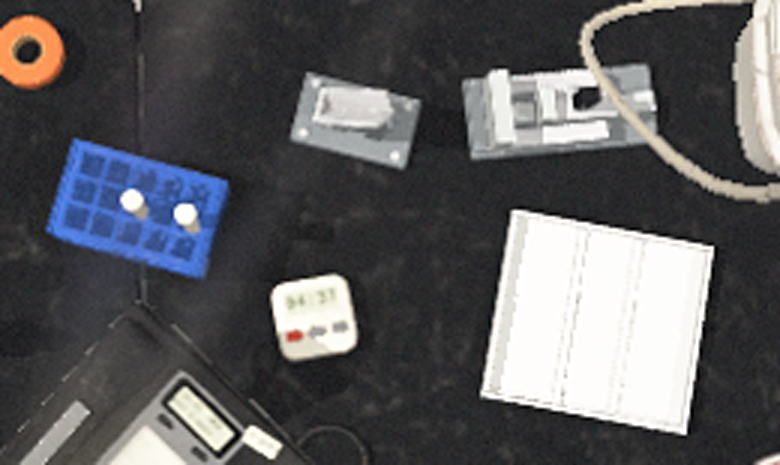

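View pics/c2.png

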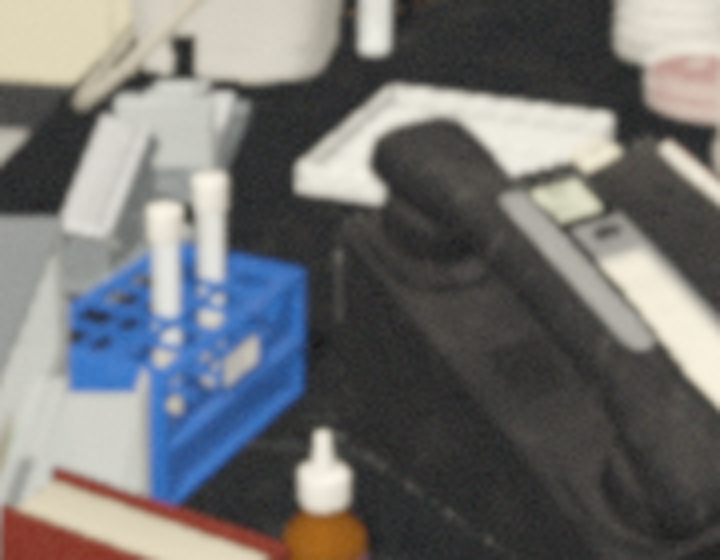

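```bash
python3 - <<'E'
from h import *
t=lambda x,y:('top0',(190+x/3,145+y/3)); s=lambda x,y:('side0',(220+x/4,170+y/4))
for n,a,b in [('b',t(132,200),s(165,207)),('c',t(185,214),s(210,177))]: print(n,tri(a,b))
for p in [(75,140),(228,180),(205,277),(48,233)]: print('rack',onz(*t(*p),.065))
print('hose')
for px in [(384,156),(395,185),(425,207),(470,200),(505,165),(425,147)]:
  print(px,[(z,proj('side0',onz('top0',px,z)).round().tolist()) for z in (0,.05,.1,.2,.3,.4)])
for p in [(307,73),(421,99),(404,168),(292,140)]: print('rest',onz(*t(*p),.01))
for p in [(462,80),(648,65),(657,145),(473,159)]: print('gauge',onz(*t(*p),.012))
for p in [(512,210),(714,246),(686,434),(481,397)]: print('tray',onz(*t(*p),.016))
E
```

```text
b (array([0.52495465, 0.12447724, 0.11013876]), [8.796859566658532e-05, 8.796859566663728e-05])
c (array([0.51334058, 0.08419313, 0.11003991]), [0.00025310339178993764, 0.00025310339178993076])
rack [0.58018985 0.1740133  0.065     ]
rack [0.54468432 0.05199056 0.065     ]
rack [0.46765678 0.07189016 0.065     ]
rack [0.50578811 0.19616938 0.065     ]
hose
(384, 156) [(0, [242.0, 203.0]), (0.05, [245.0, 187.0]), (0.1, [248.0, 170.0]), (0.2, [254.0, 134.0]), (0.3, [260.0, 93.0]), (0.4, [268.0, 48.0])]
(395, 185) [(0, [272.0, 202.0]), (0.05, [274.0, 186.0]), (0.1, [277.0, 169.0]), (0.2, [281.0, 133.0]), (0.3, [286.0, 93.0]), (0.4, [292.0, 48.0])]
(425, 207) [(0, [299.0, 195.0]), (0.05, [300.0, 180.0]), (0.1, [302.0, 164.0]), (0.2, [305.0, 129.0]), (0.3, [308.0, 91.0]), (0.4, [312.0, 48.0])]
(470, 200) [(0, [300.0, 182.0]), (0.05, [302.0, 168.0]), (0.1, [303.0, 154.0]), (0.2, [306.0, 122.0]), (0.3, [309.0, 87.0]), (0.4, [313.0, 47.0])]
(505, 165) [(0, [279.0, 171.0]), (0.05, [280.0, 159.0]), (0.1, [282.0, 145.0]), (0.2, [285.0, 116.0]), (0.3, [289.0, 84.0]), (0.4, [294.0, 47.0])]
(425, 147) [(0, [246.0, 190.0]), (0.05, [248.0, 176.0]), (0.1, [251.0, 160.0]), (0.2, [256.0, 127.0]), (0.3, [262.0, 89.0]), (0.4, [269.0, 48.0])]
rest [ 0.64215072 -0.01538307  0.01      ]
rest [ 0.61745109 -0.11129434  0.01      ]
rest [ 0.5587861  -0.09462559  0.01      ]
rest [ 0.58493504 -0.00109887  0.01      ]
gauge [ 0.63265448 -0.14659565  0.012     ]
gauge [ 0.64242435 -0.30731248  0.012     ]
gauge [ 0.57301589 -0.31076031  0.012     ]
gauge [ 0.56472202 -0.1529387   0.012     ]
tray [ 0.52025966 -0.18323408  0.016     ]
tray [ 0.48541589 -0.35334024  0.016     ]
tray [ 0.3299047  -0.32058341  0.016     ]
tray [ 0.36605141 -0.15072481  0.016     ]
```

Call:
{"fn": "move_arm", "kwargs": {
  "deltas": [
    [[0.01,-0.03,0.008,0,0,-0.0615],[0.01,-0.03,0.008,0,0,-0.0615],[0.01,-0.03,0.008,0,0,-0.0615],[0.01,-0.03,0.008,0,0,-0.0615],[0.01,-0.03,0.008,0,0,-0.0615],[0.01,-0.03,0.008,0,0,-0.0615],[0.01,-0.03,0.008,0,0,-0.0615],[0.01,-0.03,0.008,0,0,-0.0615],[0.01,-0.03,0.008,0,0,-0.0615],[0.01,-0.03,0.008,0,0,-0.0615],[0.01,-0.03,0.008,0,0,-0.0615],[0.01,-0.03,0.008,0,0,-0.0615]]
  ]
}}

```text
time_s: 1.15
ee_pos: [0.3487, 0.2201, 0.3275]
eef_rot: [-3.142, 0.0, 2.026]
force: [0.6, 0.5, -0.1]
finger_gap: 0.085
grasp_force: 0.0
```

Call:
{"fn": "move_arm", "kwargs": {
  "deltas": [
    [[0.01,-0.03,0,0,0,-0.0615],[0.01,-0.03,0,0,0,-0.0615],[0.01,-0.03,0,0,0,-0.0615],[0.01,-0.03,0,0,0,-0.0615],[0.01,-0.03,0,0,0,-0.0615],[0.01,-0.03,0,0,0,-0.0615],[0.01,-0.03,0,0,0,-0.0615],[0.01,-0.03,0,0,0,-0.0615],[0.01,-0.03,0,0,0,-0.0615],[0.01,-0.03,0,0,0,-0.0615],[0.01,-0.03,0,0,0,-0.0615],[0,0,0,0,0,-0.0615]]
  ]
}}

```text
time_s: 2.15
ee_pos: [0.46, -0.1132, 0.327]
eef_rot: [3.14, 0.003, 1.283]
force: [-0.1, 0.3, 0.4]
finger_gap: 0.0855
grasp_force: 0.0
```

```bash
python3 - <<'E'
from h import *
s=ctrl.get_state(); print(s['ee_pos'],s['eef_rot'],s['qpos'],s['time_s'])
f=snap('wrist','w1'); cv2.imwrite('pics/w1b.png',cv2.resize(f['img'][:,:,::-1],(800,600),interpolation=cv2.INTER_CUBIC))
E
```

```text
[ 0.45996111 -0.11316751  0.32702077] [3.14010060e+00 2.89465479e-03 1.28335432e+00] [-0.3313083  -0.07175141  1.86279582 -0.00289746  1.34893158 -0.04323316] 2.15
```

View pics/w1b.png

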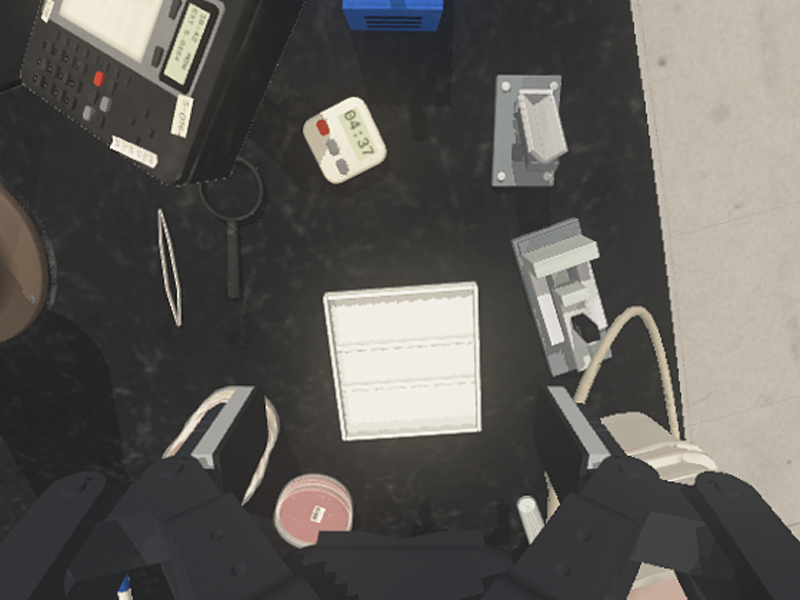

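Call:
{"fn": "move_arm", "kwargs": {
  "deltas": [
    [[0.02,0.01,-0.015,0,0,0.002],[0.02,0.01,-0.015,0,0,0.002],[0.02,0.01,-0.015,0,0,0.002],[0.02,0.01,-0.015,0,0,0.002],[0.02,0.01,-0.01,0,0,0],[0,0,0,0,0,0]]
  ]
}}

```text
time_s: 2.7
ee_pos: [0.5596, -0.0558, 0.254]
eef_rot: [-3.138, -0.001, 1.302]
force: [0.5, -0.3, -0.7]
finger_gap: 0.0853
grasp_force: 0.0
```

```bash
python3 - <<'E'
from h import *
f=snap('wrist','w2'); cv2.imwrite('pics/w2b.png',cv2.resize(f['img'][40:340,180:560,::-1],None,fx=2,fy=2,interpolation=cv2.INTER_CUBIC))
g=cv2.imread('pics/w1.png');cv2.imwrite('pics/w1c.png',cv2.resize(g[40:280,320:500],None,fx=2.5,fy=2.5,interpolation=cv2.INTER_CUBIC))
E
```

```text
(no output)
```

View pics/w2b.png

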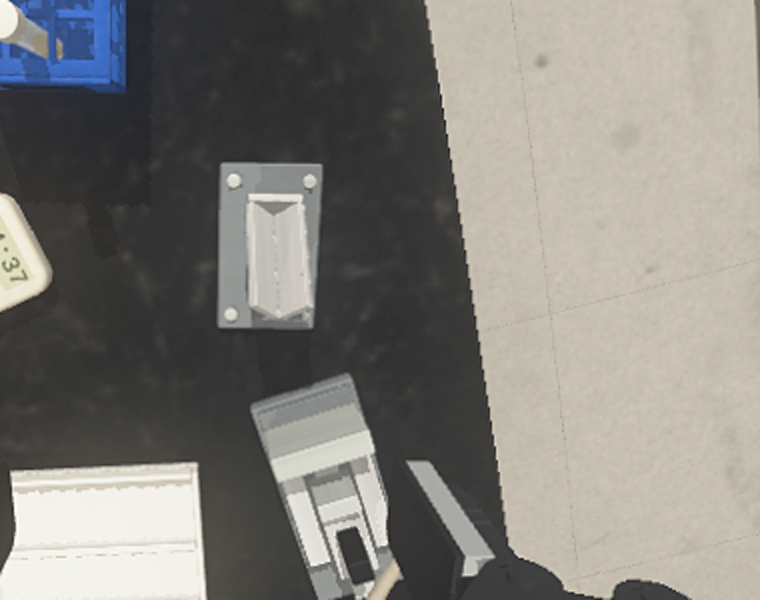

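View pics/w1c.png

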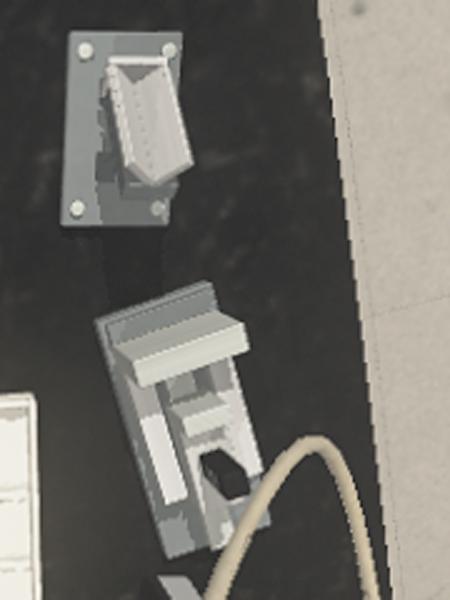

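```bash
cat >> h.py <<'E'
T=lambda u,v:('top0',(190+u/3,145+v/3)); A=lambda u,v:('w1',(320+u/2.5,40+v/2.5)); B=lambda u,v:('w2',(180+u/2,40+v/2))
from scipy.optimize import least_squares
def fit(obs,x0,zfree=False):
    def pos(p,q): c,s=np.cos(p[2]),np.sin(p[2]); return [p[0]+c*q[0]-s*q[1],p[1]+s*q[0]+c*q[1],p[3] if len(p)>3 else q[2]]
    f=lambda p:np.concatenate([proj(o[0],pos(p,q))-o[1] for o,q in obs])
    r=least_squares(f,x0,loss='soft_l1'); return r.x,f(r.x).reshape(-1,2).round(1).tolist()
E
python3 - <<'E'
from h import *
h=.034;k=.08
g=[(B(250,406),(-h,k)),(B(352,374),(h,k)),(A(96,318),(-h,k)),(A(210,282),(h,k)),(A(165,558),(-h,-k)),(A(270,525),(h,-k)),(T(462,80),(h,k)),(T(648,65),(h,-k)),(T(657,145),(-h,-k)),(T(473,159),(-h,k))]
print('gauge',*fit(g,[.6,-.23,.06,.012]))
a,b=.05,.03
r=[(B(219,163),(-a,-b)),(B(323,165),(-a,b)),(B(218,328),(a,-b)),(B(313,328),(a,b)),(A(70,32),(-a,-b)),(A(182,32),(-a,b)),(A(62,224),(a,-b)),(A(168,226),(a,b)),(T(307,73),(-a,b)),(T(421,99),(a,b)),(T(404,168),(a,-b)),(T(292,140),(-a,-b))]
print('rest',*fit(r,[.6,-.055,-1.82,.01]))
for n,p,q in [('lipL',B(250,304),A(127,163)),('lipR',B(313,308),A(193,163)),('Vbot up',B(280,318),A(152,184)),('anvil L',B(275,480),A(140,387)),('anvil R',B(374,440),A(246,347))]: print(n,*tri(p,q))
for px in [(384,156),(395,185),(410,200),(425,207)]:
  print(px,[(z,*[round((c-o)*2.5) for c,o in zip(proj('w1',onz('top0',px,z)),(320,40))]) for z in (0,.05,.1,.15,.2,.25,.3)], onz('top0',px,.1).round(3))
E
```

```text
gauge [ 0.6056434  -0.22751776  0.05939662  0.00708582] [[0.4, 0.8], [0.1, 1.0], [-0.2, 1.5], [0.0, -0.0], [-0.6, -0.1], [-0.8, -0.4], [-0.7, -0.4], [-1.3, -0.3], [-1.1, -1.0], [-1.6, -0.5]]
rest [ 0.60248709 -0.0525653  -1.84385346  0.00552145] [[0.5, 0.1], [0.0, -0.5], [-0.1, 0.1], [0.3, 0.4], [-0.6, 0.4], [0.1, 0.2], [-0.4, 1.4], [-0.1, 0.2], [-1.2, -0.6], [-1.2, 0.2], [-1.0, -0.2], [-1.9, -0.5]]
lipL [ 0.58320376 -0.0635039   0.08019049] [0.00047660986396279634, 0.0004766098639626783]
lipR [ 0.61243867 -0.07241607  0.08251338] [0.0004468446961763262, 0.0004468446961763845]
Vbot up [ 0.59619451 -0.07754314  0.06840732] [0.00016206848330483197, 0.00016206848330484847]
anvil L [ 0.57204819 -0.1769074   0.0578704 ] [0.0010021313810252672, 0.0010021313810252965]
anvil R [ 0.63617976 -0.17757687  0.03874129] [0.0012917230081647268, 0.0012917230081648183]
(384, 156) [(0, 299, 434), (0.05, 317, 448), (0.1, 338, 466), (0.15, 366, 490), (0.2, 403, 521), (0.25, 455, 564), (0.3, 531, 629)] [ 0.65  -0.231  0.1  ]
(395, 185) [(0, 184, 502), (0.05, 194, 520), (0.1, 206, 543), (0.15, 222, 573), (0.2, 242, 612), (0.25, 271, 666), (0.3, 313, 745)] [ 0.58  -0.253  0.1  ]
(410, 200) [(0, 133, 569), (0.05, 140, 591), (0.1, 148, 618), (0.15, 158, 653), (0.2, 171, 698), (0.25, 190, 761), (0.3, 216, 852)] [ 0.543 -0.287  0.1  ]
(425, 207) [(0, 116, 626), (0.05, 121, 651), (0.1, 128, 681), (0.15, 136, 720), (0.2, 147, 770), (0.25, 161, 839), (0.3, 182, 937)] [ 0.526 -0.321  0.1  ]
```

```bash
python3 - <<'E'
from h import *
def curve(pts): 
    pts=np.array(pts,float); return np.concatenate([np.linspace(a,b,40) for a,b in zip(pts,pts[1:])])
w=curve([(320+u/2.5,40+v/2.5) for u,v in [(318,438),(280,465),(250,510),(225,560),(210,598)]]+[(384,336)])
s=curve([(240,195),(262,182),(285,163),(300,143),(311,118),(315,80),(313,40)])
for u,v in [(580,35),(590,70),(610,100),(640,135),(680,170),(730,192)]:
    px=(190+u/3,145+v/3); zs=np.arange(0,.4,.005)
    out=[]
    for fn,c in (('w1',w),('side0',s)):
        d=[np.min(np.linalg.norm(c-proj(fn,onz('top0',px,z)),axis=1)) for z in zs]; i=int(np.argmin(d)); out+=[round(float(zs[i]),3),round(float(d[i]),1)]
    print(px,out,onz('top0',px,out[2]).round(3))
h=.034;k=.08
gw=[(B(250,406),(-h,k)),(B(352,374),(h,k)),(A(96,318),(-h,k)),(A(210,282),(h,k)),(A(165,558),(-h,-k)),(A(270,525),(h,-k))]
gt=[(T(462,80),(h,k)),(T(648,65),(h,-k)),(T(657,145),(-h,-k)),(T(473,159),(-h,k))]
add=lambda l,z:[(o,(*q,z)) for o,q in l]
for l in (gw,gt): print('gauge',*fit(add(l,.012),[.6,-.23,.06]))
a,b=.05,.03
rw=[(B(219,163),(-a,-b)),(B(323,165),(-a,b)),(B(218,328),(a,-b)),(B(313,328),(a,b)),(A(70,32),(-a,-b)),(A(182,32),(-a,b)),(A(62,224),(a,-b)),(A(168,226),(a,b))]
rt=[(T(307,73),(-a,b)),(T(421,99),(a,b)),(T(404,168),(a,-b)),(T(292,140),(-a,-b))]
for l in (rw,rt): print('rest',*fit(add(l,.01),[.6,-.055,-1.82]))
E
```

```text
(383.33333333333337, 156.66666666666666) [0.04, 0.4, 0.035, 0.2] [ 0.664 -0.244  0.035]
(386.66666666666663, 168.33333333333334) [0.075, 0.3, 0.06, 0.5] [ 0.629 -0.245  0.06 ]
(393.33333333333337, 178.33333333333334) [0.105, 0.4, 0.08, 0.2] [ 0.6   -0.255  0.08 ]
(403.33333333333337, 190.0) [0.155, 0.7, 0.11, 0.2] [ 0.566 -0.269  0.11 ]
(416.66666666666663, 201.66666666666666) [0.195, 0.8, 0.155, 0.2] [ 0.531 -0.285  0.155]
(433.33333333333337, 209.0) [0.14, 11.4, 0.21, 0.2] [ 0.507 -0.303  0.21 ]
gauge [ 0.60507977 -0.22478105  0.05806886] [[-0.2, 0.5], [0.1, 0.6], [-0.1, 0.4], [0.7, -1.3], [-0.4, -0.1], [-0.1, -0.5]]
gauge [ 0.60321586 -0.22938163  0.05890216] [[0.4, 0.1], [-0.0, 0.2], [0.2, -0.4], [-0.6, 0.1]]
rest [ 0.60188801 -0.05188752 -1.84537282] [[0.0, -0.2], [0.1, -0.7], [-0.6, 0.7], [0.2, 1.0], [-0.4, -0.6], [0.7, -0.7], [-0.4, 1.2], [0.4, 0.1]]
rest [ 0.600837   -0.05559563 -1.83250797] [[-0.1, -0.2], [0.2, 0.2], [0.6, -0.1], [-0.6, 0.1]]
```

Call:
{"fn": "move_arm", "kwargs": {
  "deltas": [
    [[-0.005,0.025,0,0,0,-0.002],[-0.005,0.025,0,0,0,-0.002],[-0.005,0.025,0,0,0,-0.002],[-0.005,0.025,0,0,0,-0.002],[-0.005,0.025,0,0,0,-0.002],[0,0.025,0,0,0,0],[0,0,0,0,0,0]]
  ]
}}

```text
time_s: 3.33
ee_pos: [0.5326, 0.0951, 0.2583]
eef_rot: [-3.142, -0.002, 1.293]
force: [-0.4, 0.7, 0.1]
finger_gap: 0.0853
grasp_force: 0.0
```

```bash
python3 - <<'E'
from h import *
f=snap('wrist','w3'); print(ctrl.get_state()['ee_pos'],ctrl.get_state()['eef_rot'])
E
```

```text
[0.5329595 0.0932124 0.2581667] [ 3.14092027e+00 -3.28700936e-04  1.29291575e+00]
```

Call:
{"fn": "move_arm", "kwargs": {
  "deltas": [
    [[-0.002,0.006,-0.02,0,0,0],[-0.002,0.006,-0.02,0,0,0],[-0.002,0.006,-0.02,0,0,0],[-0.001,0.004,-0.02,0,0,0],[0,0,0,0,0,0]]
  ],
  "grip": 0.06
}}

```text
time_s: 3.8
ee_pos: [0.5229, 0.1125, 0.1734]
eef_rot: [-3.134, 0.004, 1.289]
force: [-0.7, -0.3, -0.4]
finger_gap: 0.06
grasp_force: 0.0
```

```bash
python3 - <<'E'
from h import *
f=snap('wrist','w4'); print(ctrl.get_state()['ee_pos'],ctrl.get_state()['eef_rot'])
ims=[]
for fn in('w3','w4'):
    im=cv2.imread(f'pics/{fn}.png'); c=proj(fn,[.525,.1265,.112]); d=proj(fn,[.5133,.087,.112]); o=((c+d)/2).astype(int)-[65,65]; o=np.clip(o,0,[430,290]);print(fn,c,d,o)
    ims.append(cv2.resize(im[o[1]:o[1]+130,o[0]:o[0]+130],None,fx=3,fy=3,interpolation=cv2.INTER_CUBIC))
cv2.imwrite('pics/w34.png',np.hstack(ims))
E
```

```text
[0.52444928 0.11250947 0.17546822] [-3.13678439e+00  2.75648704e-03  1.28907968e+00]
w3 [262.10759897 168.32572735] [262.37906026 212.14241834] [197 125]
w4 [277.80365414 211.44872574] [277.55563259 267.54987149] [212 174]
```

View pics/w34.png

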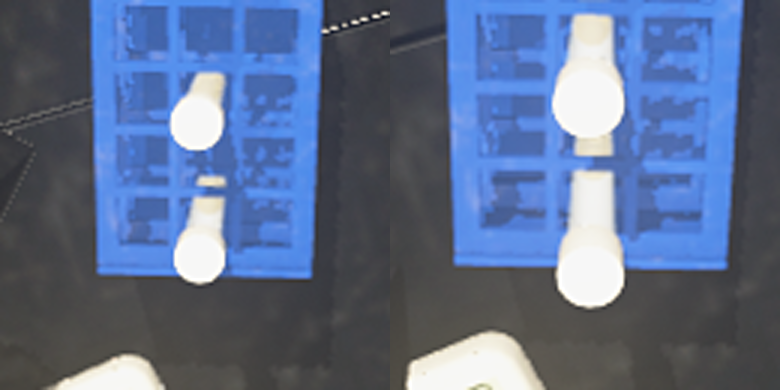

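```bash
python3 - <<'E'
from h import *
for a,b in [((262.3,166),(278,208.3)),((263.3,211),(278.7,265.7))]:
    print(tri(('w3',a),('w4',b)),onz('w3',a,.112),onz('w4',b,.112))
E
```

```text
(array([0.5256903 , 0.12836754, 0.11137683]), [2.035971972161761e-05, 2.035971972200667e-05]) [0.52577255 0.12845943 0.112     ] [0.5257326  0.12855163 0.112     ]
(array([0.51422619, 0.08737646, 0.11040781]), [3.4977142552931354e-06, 3.497714255344368e-06]) [0.51444985 0.08783425 0.112     ] [0.51447083 0.08816274 0.112     ]
```

Call:
{"fn": "move_arm", "kwargs": {
  "deltas": [
    [[-0.001,0.0145,0,0,0,0],[0,0,-0.02,0,0,0],[0,0,-0.02,0,0,0],[0,0,-0.02,0,0,0],[0,0,-0.02,0,0,0],[0,0,-0.012,0,0,0],[0,0,-0.011,0,0,0],[0,0,0,0,0,0],[0,0,0,0,0,0]]
  ]
}}

```text
time_s: 4.6
ee_pos: [0.5263, 0.1278, 0.0747]
eef_rot: [3.141, -0.0, 1.289]
force: [0.5, 0.1, -0.5]
finger_gap: 0.0597
grasp_force: 0.0
```

Call:
{"fn": "move_arm", "kwargs": {
  "deltas": [
    [[0,0,0,0,0,0],[0,0,0,0,0,0],[0,0,0,0,0,0],[0,0,0,0,0,0],[0,0,0,0,0,0],[0,0,0,0,0,0]]
  ],
  "grip": 0.005,
  "force": 35
}}

```text
time_s: 5.1
ee_pos: [0.5265, 0.1283, 0.0752]
eef_rot: [3.14, -0.001, 1.289]
force: [-0.1, 0.3, 4.7]
finger_gap: 0.014
grasp_force: 34.1
```

Call:
{"fn": "move_arm", "kwargs": {
  "deltas": [
    [[0,0,0.01,0,0,0],[0,0,0.02,0,0,0],[0,0,0.025,0,0,0],[0,0,0.025,0,0,0],[0,0,0.025,0,0,0],[0,0,0.025,0,0,0],[0,0,0.025,0,0,0],[0,0,0.02,0,0,0],[0,0,0.005,0,0,0.01]]
  ]
}}

```text
time_s: 5.85
ee_pos: [0.5281, 0.1285, 0.2589]
eef_rot: [3.135, -0.003, 1.299]
force: [1.0, -0.2, 0.5]
finger_gap: 0.014
grasp_force: 34.7
```

Call:
{"fn": "move_arm", "kwargs": {
  "deltas": [
    [[0.007,-0.02,0,0.0756,-0.021,0],[0.007,-0.02,0,0.0756,-0.021,0],[0.007,-0.02,0,0.0756,-0.021,0],[0.007,-0.02,0,0.0756,-0.021,0],[0.007,-0.02,0,0.0756,-0.021,0],[0.007,-0.02,0,0.0756,-0.021,0],[0.007,-0.02,0,0.0756,-0.021,0],[0.007,-0.02,0,0.0756,-0.021,0],[0.007,-0.02,0,0.0756,-0.021,0],[0.007,-0.021,0,0.0756,-0.021,0],[0,0,0,0,0,0]]
  ]
}}

```text
time_s: 6.77
ee_pos: [0.5955, -0.0781, 0.2498]
eef_rot: [-3.134, -0.785, 1.287]
force: [0.2, 0.9, -2.1]
finger_gap: 0.0139
grasp_force: 34.7
```

```bash
python3 - <<'E'
from h import *
s=ctrl.get_state(); print(s['ee_pos'],s['qpos'],s['finger_gap'],s['grasp_force']);print(R.from_euler('xyz',s['eef_rot']).as_matrix().round(3))
snap('wrist','w5'); snap('side','s5');snap('top','t5')
c=lambda f,a,b,k:cv2.resize(cv2.imread(f'pics/{f}.png')[a[0]:a[1],b[0]:b[1]],k)
cv2.imwrite('pics/m5.png',np.hstack([c('w5',(0,420),(0,560),(440,330)),c('s5',(130,270),(200,353),(360,330))]))
E
```

```text
[ 0.59548574 -0.07811982  0.24975815] [-0.57398939  0.35814796  1.72844961  0.75434006  1.40306767 -0.56100111] 0.013921600448951996 34.71061706542969
[[ 0.198  0.961  0.191]
 [ 0.679 -0.275  0.681]
 [ 0.707 -0.005 -0.707]]
```

View pics/m5.png

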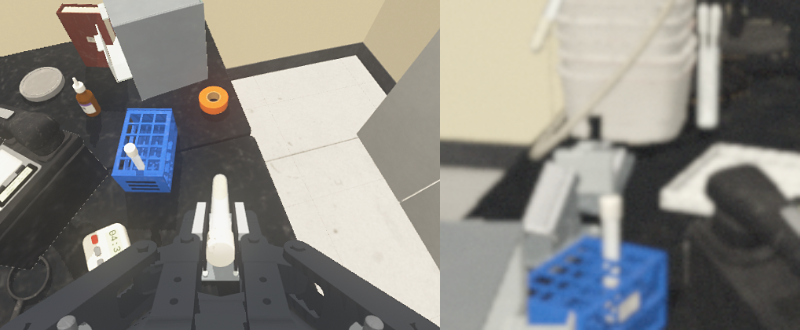

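Call:
{"fn": "move_arm", "kwargs": {
  "deltas": [
    [[0,0,-0.02,0,0,0],[0,0,-0.02,0,0,0],[0,0,-0.02,0,0,0],[0,0,-0.02,0,0,0],[0,0,-0.02,0,0,0],[0,0,-0.01,0,0,0],[0,0,0,0,0,0],[0,0,0,0,0,0]]
  ]
}}

```text
time_s: 7.58
ee_pos: [0.5958, -0.0716, 0.1447]
eef_rot: [-3.14, -0.785, 1.3]
force: [1.0, 0.1, -1.0]
finger_gap: 0.0145
grasp_force: 34.7
```

Call:
{"fn": "move_arm", "kwargs": {
  "deltas": [
    [[0,0,0,0,0,0]]
  ]
}}

```text
time_s: 7.67
ee_pos: [0.5967, -0.0726, 0.1458]
eef_rot: [3.139, -0.784, 1.301]
force: [0.2, 0.0, -0.7]
finger_gap: 0.0141
grasp_force: 34.7
```

```bash
python3 - <<'E'
from h import *
s=ctrl.get_state(); print(s['ee_pos'],s['force'])
snap('side','s6'); snap('top','t6'); snap('wrist','w6')
print(proj('top0',[.596,-.0725,.143]),proj('side0',[.596,-.0725,.143]))
c=lambda f,a,b,k:cv2.resize(cv2.imread(f'pics/{f}.png')[a:a+100,b:b+100],(400,400),interpolation=cv2.INTER_CUBIC)
cv2.imwrite('pics/m6.png',np.hstack([c('s6',120,210,0),c('t6',120,270,0)]))
E
```

```text
[ 0.59666656 -0.07255093  0.14581286] [ 0.24658828  0.01221264 -0.74294453]
[319.91894366 176.2493911 ] [251.46915123 172.01109582]
```

View pics/m6.png

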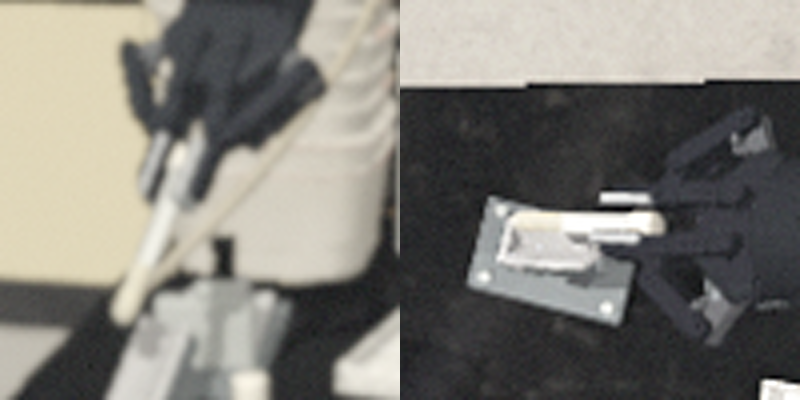

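```bash
python3 - <<'E'
from h import *
t=np.array([-.1895,-.681,.707]); P=np.array([.596,-.0725,.1443])
for s in (-.071,.038): print(s,(P+s*t).round(4),proj('t6',P+s*t),proj('side0',P+s*t))
# observed axis points
print(tri(('t6',(298.5,176)),('side0',(240.8,198))))
# rest channel lines in top: where lips would be
u=np.array([-.268,-.963,0]);y=np.array([.963,-.268,0]);o=np.array([.6015,-.053,0])
for s in (0,.066): 
  q=o-.03*u+[0,0,.034]+s*t
  print('park',s,q,[(( proj('t6',q)-[270,120])*4+[400,0]).round(), ((proj('side0',q)-[210,120])*4).round()])
E
```

```text
-0.071 [ 0.6095 -0.0241  0.0941] [297.41311326 175.23546716] [239.95344169 199.96316269]
0.038 [ 0.5888 -0.0984  0.1712] [332.95666661 176.66061415] [257.39027431 156.75294593]
(array([ 0.60744557, -0.0263392 ,  0.09780892]), [0.0006347322758078659, 0.0006347322758079577])
park 0 [ 0.60954 -0.02411  0.034  ] [array([506., 240.]), array([123., 424.])]
park 0.066 [ 0.597033 -0.069056  0.080662] [array([585., 244.]), array([165., 318.])]
```

Call:
{"fn": "move_arm", "kwargs": {
  "deltas": [
    [[0,0,-0.012,0,0,0],[0,0,-0.012,0,0,0],[0,0,-0.012,0,0,0],[0,0,-0.01,0,0,0],[0,0,-0.006,0,0,0],[0,0,-0.002,0,0,0],[0,0,-0.002,0,0,0],[0,0,0,0,0,0]]
  ]
}}

```text
time_s: 8.48
ee_pos: [0.596, -0.0728, 0.088]
eef_rot: [-3.14, -0.785, 1.298]
force: [1.3, 0.5, 0.3]
finger_gap: 0.0145
grasp_force: 34.7
```

Call:
{"fn": "move_arm", "kwargs": {
  "deltas": [
    [[0,0,-0.001,0,0,0],[0,0,-0.001,0,0,0],[0,0,0,0,0,0]]
  ]
}}

```text
time_s: 8.73
ee_pos: [0.5962, -0.0728, 0.0871]
eef_rot: [3.141, -0.786, 1.299]
force: [0.8, -0.3, 2.7]
finger_gap: 0.0141
grasp_force: 34.8
```

Call:
{"fn": "move_arm", "kwargs": {
  "deltas": [
    [[0,0,-0.001,0,0,0],[0,0,-0.001,0,0,0],[0,0,0,0,0,0]]
  ]
}}

```text
time_s: 8.98
ee_pos: [0.5963, -0.0725, 0.0865]
eef_rot: [3.141, -0.788, 1.3]
force: [-1.7, 0.3, 8.1]
finger_gap: 0.014
grasp_force: 35.5
```

Call:
{"fn": "move_arm", "kwargs": {
  "deltas": [
    [[0,0,0.001,0,0,0],[0,0,0,0,0,0],[0,0,0,0,0,0],[0,0,0,0,0,0]]
  ],
  "grip": 0.05
}}

```text
time_s: 9.32
ee_pos: [0.5956, -0.0729, 0.0848]
eef_rot: [-3.14, -0.784, 1.298]
force: [-0.0, -0.1, -0.5]
finger_gap: 0.05
grasp_force: 0.0
```

Call:
{"fn": "move_arm", "kwargs": {
  "deltas": [
    [[-0.0019,-0.0068,0.0071,0,0,0],[-0.0038,-0.0136,0.0141,0,0,0],[-0.0038,-0.0136,0.0141,0,0,0],[-0.0038,-0.0136,0.0141,0,0,0],[-0.0038,-0.0136,0.0141,0,0,0],[0,0,0.02,0,0,0],[0,0,0.02,0,0,0],[0,0,0.02,0,0,0],[0,0,0,0,0,0]]
  ]
}}

```text
time_s: 10.07
ee_pos: [0.5808, -0.1361, 0.2135]
eef_rot: [3.132, -0.783, 1.305]
force: [0.7, -0.2, 0.8]
finger_gap: 0.05
grasp_force: 0.0
```

```bash
python3 - <<'E'
from h import *
s=ctrl.get_state(); print(s['ee_pos'],s['force'])
snap('side','s7'); snap('top','t7'); snap('wrist','w7')
c=lambda f,a,b:cv2.resize(cv2.imread(f'pics/{f}.png')[a:a+100,b:b+66],(266,400),interpolation=cv2.INTER_CUBIC)
cv2.imwrite('pics/m7.png',np.hstack([c('s7',150,210),c('t7',120,280),cv2.resize(cv2.imread('pics/w7.png')[150:350,200:333],(266,400))]))
E
```

```text
[ 0.58084987 -0.13606274  0.21354444] [ 0.68275397 -0.24663209  0.84176044]
```

View pics/m7.png

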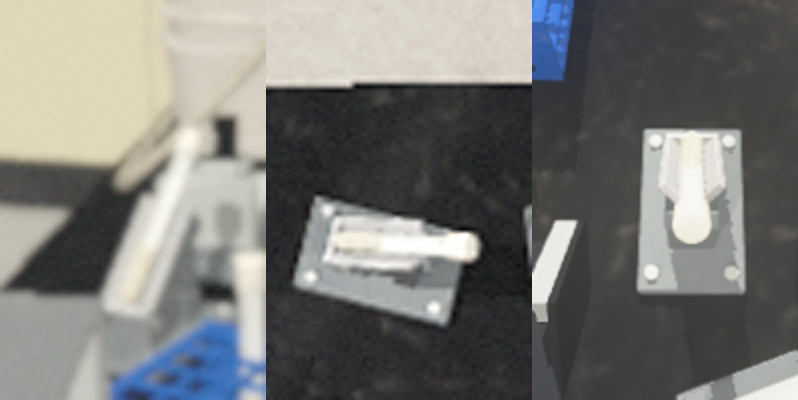

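Call:
{"fn": "move_arm", "kwargs": {
  "deltas": [
    [[0.002,0.0077,0.0035,-0.1164,0.0324,0],[0.002,0.0077,0.0035,-0.1164,0.0324,0],[0.002,0.0077,0.0035,-0.1164,0.0324,0],[0.002,0.0077,0.0035,-0.1164,0.0324,0],[0.002,0.0077,0.0035,-0.1164,0.0324,0],[0.002,0.0077,0.0035,-0.1164,0.0324,0],[0.002,0.0077,0.0035,-0.1164,0.0324,0],[0.002,0.0077,0.0035,-0.1164,0.0324,0],[0.002,0.0077,0.0035,-0.1164,0.0324,0],[0.002,0.0077,0.0035,-0.1164,0.0324,0],[0.002,0.0077,0.0035,-0.1164,0.0324,0],[0.002,0.0077,0.0035,-0.1164,0.0324,0]]
  ]
}}

```text
time_s: 11.22
ee_pos: [0.6027, -0.0408, 0.2504]
eef_rot: [3.141, 0.672, 1.3]
force: [-0.7, -0.2, -0.6]
finger_gap: 0.0498
grasp_force: 0.0
```

Call:
{"fn": "move_arm", "kwargs": {
  "deltas": [
    [[0,0,0,-0.1164,0.0324,0],[0,0,0,0,0,0],[0,0,0,0,0,0]]
  ]
}}

```text
time_s: 11.47
ee_pos: [0.6014, -0.0405, 0.2468]
eef_rot: [-3.132, 0.788, 1.308]
force: [0.1, 0.0, 0.7]
finger_gap: 0.0498
grasp_force: 0.0
```

```bash
python3 - <<'E'
from h import *
s=ctrl.get_state(); print(s['ee_pos'],s['qpos']);print(R.from_euler('xyz',s['eef_rot']).as_matrix().round(3))
k=4.03
print(tri(('t7',(280+(465-266)/k,120+247/k)),('s7',(210+195/k,150+140/k))))
E
```

```text
[ 0.60140862 -0.04048852  0.24680237] [ 0.19589695  0.496257    1.53675857 -0.68335943  1.54481598  0.63807469]
[[ 0.183  0.964 -0.193]
 [ 0.681 -0.266 -0.682]
 [-0.709 -0.007 -0.705]]
(array([ 0.58926915, -0.09778597,  0.10665851]), [0.0015716465014620087, 0.0015716465014621085])
```

Call:
{"fn": "move_arm", "kwargs": {
  "deltas": [
    [[0.002,0,-0.02,0,0,0],[0,0,-0.03,0,0,0],[0,0,-0.03,0,0,0],[0,0,-0.026,0,0,0],[-0.003,-0.0109,-0.0113,0,0,0],[-0.003,-0.0109,-0.0113,0,0,0],[-0.003,-0.0109,-0.0113,0,0,0],[-0.003,-0.0109,-0.0113,0,0,0],[-0.0032,-0.0109,-0.0113,0,0,0],[0,0,0,0,0,0],[0,0,0,0,0,0]]
  ]
}}

```text
time_s: 12.38
ee_pos: [0.5883, -0.098, 0.0878]
eef_rot: [-3.14, 0.785, 1.296]
force: [0.9, -0.4, -0.4]
finger_gap: 0.0499
grasp_force: 0.0
```

Call:
{"fn": "move_arm", "kwargs": {
  "deltas": [
    [[0,0,0,0,0,0],[0,0,0,0,0,0],[0,0,0,0,0,0],[0,0,0,0,0,0],[0,0,0,0,0,0],[0,0,0,0,0,0]]
  ],
  "grip": 0.005,
  "force": 35
}}

```text
time_s: 12.88
ee_pos: [0.59, -0.0958, 0.0892]
eef_rot: [3.14, 0.787, 1.298]
force: [-1.5, 1.5, 4.1]
finger_gap: 0.0137
grasp_force: 34.3
```

Call:
{"fn": "move_arm", "kwargs": {
  "deltas": [
    [[0.0028,0.0102,0.0106,0,0,0],[0.0028,0.0102,0.0106,0,0,0],[0.0028,0.0102,0.0106,0,0,0],[0.0028,0.0102,0.0106,0,0,0],[0,0,0.02,0.1082,-0.0301,0],[0,0,0.02,0.1082,-0.0301,0],[0,0,0.02,0.1082,-0.0301,0],[0,0,0.02,0.1082,-0.0301,0],[0,0,0,0.1082,-0.0301,0],[0,0,0,0.1082,-0.0301,0],[0,0,0,0.1082,-0.0301,0],[0,0,0,0,0,0]]
  ]
}}

```text
time_s: 13.88
ee_pos: [0.6012, -0.0581, 0.2134]
eef_rot: [3.138, -0.002, 1.295]
force: [0.4, -0.4, -0.1]
finger_gap: 0.0138
grasp_force: 34.2
```

Call:
{"fn": "move_arm", "kwargs": {
  "deltas": [
    [[-0.0042,-0.0121,0,0,0,-0.1128],[-0.0042,-0.0121,0,0,0,-0.1128],[-0.0042,-0.0121,0,0,0,-0.1128],[-0.0042,-0.0121,0,0,0,-0.1128],[-0.0042,-0.0121,0,0,0,-0.1128],[-0.0042,-0.0121,0,0,0,-0.1128],[-0.0042,-0.0121,0,0,0,-0.1128],[-0.0042,-0.0121,0,0,0,-0.1128],[-0.0042,-0.0121,0,0,0,-0.1128],[-0.0042,-0.0121,0,0,0,-0.1128],[-0.0042,-0.0121,0,0,0,-0.1128],[0,0,0,0,0,0]]
  ]
}}

```text
time_s: 14.88
ee_pos: [0.5546, -0.1891, 0.211]
eef_rot: [3.14, 0.001, 0.056]
force: [0.1, 0.2, -0.4]
finger_gap: 0.0134
grasp_force: 34.2
```

```bash
python3 - <<'E'
from h import *
s=ctrl.get_state(); print(s['ee_pos'],s['eef_rot'],s['qpos'],s['finger_gap'],s['force'])
snap('wrist','w8'); snap('top','t8')
cv2.imwrite('pics/m8.png',cv2.resize(cv2.imread('pics/w8.png'),(800,600),interpolation=cv2.INTER_CUBIC))
E
```

```text
[ 0.55457936 -0.18911056  0.21101388] [3.13974463e+00 1.33772923e-03 5.61653459e-02] [-0.40172033  0.25398802  1.7463319  -0.00247327  1.1416569   1.11393894] 0.013351647101117093 [ 0.14999381  0.16165761 -0.39129028]
```

View pics/m8.png

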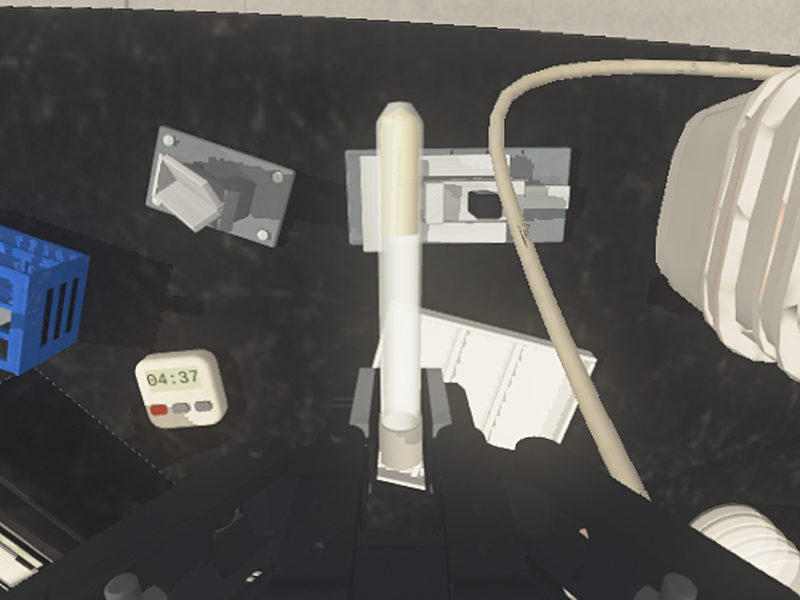

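```bash
cat >> h.py <<'E'
M=lambda u,v:('w8',(u*.7,v*.7))
def gf(p,g): 
    c,s=np.cos(g[2]),np.sin(g[2]); d=np.array(p[:2])-g[:2]; return np.array([c*d[0]+s*d[1],-s*d[0]+c*d[1]])
E
python3 - <<'E'
from h import *
h=.034;k=.08
p,r=fit([(M(346,150),(h,k,.012)),(M(571,148),(h,-k,.012)),(M(565,242),(-h,-k,.012)),(M(350,245),(-h,k,.012))],[.605,-.226,.058]); print(p,r)
for n,px,z in [('tabL',(470,203),.079),('tabR',(500,203),.079),('jaw',(424,200),.056),('anvil',(380,245),.058),('anvilL',(363,245),.058),('tabT',(485,192),.079),('tabB',(485,217),.079)]: print(n,onz(*M(*px),z).round(4),gf(onz(*M(*px),z),p).round(4))
o=cv2.imread('pics/top0.png');t=cv2.imread('pics/t8.png')
print('tabtop c1',gf(onz(*T(585,97),.079),p))
print('hose',[tri(M(u,v),('top0',q)) for u,v,q in []])
E
```

```text
[ 0.60496224 -0.2270395   0.0707872 ] [[-0.4, -0.1], [1.2, -0.5], [-0.4, 0.4], [-0.1, 0.3]]
tabL [ 0.6076 -0.2254  0.079 ] [0.0028 0.0014]
tabR [ 0.6087 -0.243   0.079 ] [ 0.0026 -0.0161]
jaw [ 0.6057 -0.1998  0.056 ] [0.0027 0.0271]
anvil [ 0.5759 -0.1735  0.058 ] [-0.0252  0.0555]
anvilL [ 0.5753 -0.1626  0.058 ] [-0.0251  0.0664]
tabT [ 0.6144 -0.2335  0.079 ] [ 0.009  -0.0071]
tabB [ 0.6001 -0.2351  0.079 ] [-0.0054 -0.0077]
tabtop c1 [-0.00283337 -0.00789976]
hose []
```

```bash
python3 - <<'E'
from h import *
im=cv2.imread('pics/w8.png').astype(int)
# tube edges: print gradient rows
for r in (85,110,135,180,210,240,270):
    g=np.abs(np.diff(im[r].sum(1))); c=[i for i in range(250,310) if g[i]>60]; print(r,[(i,int(g[i])) for i in c])
for v in (120,200,300,400): 
    p=onz('w8',(400*.7,v*.7),.226); print(v,p, 'expected y',-.1884+.058*(p[0]-.5546), 'meas',-.1891+.056*(p[0]-.5546))
E
```

```text
85 [(262, 198), (263, 191), (295, 132), (296, 67)]
110 [(251, 124), (252, 64), (292, 64)]
135 [(251, 68), (252, 116), (294, 64), (297, 112), (298, 66), (309, 101)]
180 [(263, 86), (264, 200), (265, 95), (292, 99), (293, 63), (294, 93), (295, 131)]
210 [(264, 252), (265, 144), (291, 68), (292, 106), (293, 99), (294, 115)]
240 [(263, 87), (264, 250), (265, 159)]
270 [(260, 115), (265, 362), (266, 166), (293, 151), (294, 298), (299, 104)]
120 [ 0.64130671 -0.18261633  0.226     ] expected y -0.18337101061038674 meas -0.18424442403761476
200 [ 0.62094789 -0.18375903  0.226     ] expected y -0.18455182226163921 meas -0.18538451804572062
300 [ 0.59261691 -0.18534919  0.226     ] expected y -0.1861950194110941 meas -0.1869710532245046
400 [ 0.56009585 -0.18717453  0.226     ] expected y -0.18808124092786827 meas -0.1887922326200107
```

Call:
{"fn": "move_arm", "kwargs": {
  "deltas": [
    [[0,-0.0026,-0.02,0,0,0.002],[0,0,-0.03,0,0,0],[0,0,-0.03,0,0,0],[0,0,-0.03,0,0,0],[0,0,-0.02,0,0,0],[0,0,-0.0144,0,0,0],[0,0,0,0,0,0],[0,0,0,0,0,0]]
  ]
}}

```text
time_s: 15.65
ee_pos: [0.5543, -0.1896, 0.0655]
eef_rot: [-3.14, 0.002, 0.063]
force: [-0.3, 0.5, 0.2]
finger_gap: 0.0139
grasp_force: 34.2
```

```bash
python3 - <<'E'
from h import *
s=ctrl.get_state(); print(s['ee_pos'],s['eef_rot'],s['force'])
snap('wrist','w9'); snap('top','t9')
cv2.imwrite('pics/m9.png',np.hstack([cv2.resize(cv2.imread('pics/w9.png')[0:250,180:430],(400,400),interpolation=cv2.INTER_CUBIC),cv2.resize(cv2.imread('pics/t9.png')[150:220,335:405],(400,400),interpolation=cv2.INTER_CUBIC)]))
E
```

```text
[ 0.55427994 -0.18959091  0.06546155] [-3.14006500e+00  2.21040933e-03  6.28655159e-02] [-0.32596812  0.47510906  0.16904028]
```

View pics/m9.png

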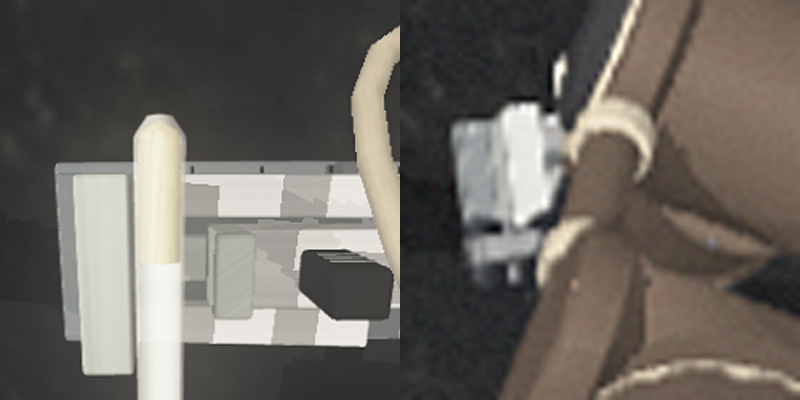

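```bash
python3 - <<'E'
from h import *
N=lambda u,v:('w9',(180+u/1.6,v/1.6))
q=lambda u,v,z:onz(*N(u,v),z)
def line(n,a,b,z):
    p,r=q(*a,z),q(*b,z); print(n,p.round(4),r.round(4),'yaw',(r-p)[1]/(r-p)[0]); return p,r
line('anvil R',(133,373),(127,178),.058)
line('anvil L',(84,373),(73,178),.058)
line('jaw',(218,316),(217,235),.056)
line('jawR',(255,316),(255,235),.056)
line('baseL',(66,340),(57,165),.012)
line('tube',(160,390),(159.5,140),.0795)
line('tabTop near',(300,252),(365,250),.079)
E
```

```text
anvil R [ 0.5727 -0.1784  0.058 ] [ 0.6305 -0.174   0.058 ] yaw 0.07622701579138436
anvil L [ 0.5717 -0.1632  0.058 ] [ 0.6296 -0.159   0.058 ] yaw 0.07227921753075946
jaw [ 0.592  -0.2032  0.056 ] [ 0.6162 -0.2006  0.056 ] yaw 0.1080517453027313
jawR [ 0.5928 -0.2144  0.056 ] [ 0.6169 -0.2116  0.056 ] yaw 0.11730181107825972
baseL [ 0.5666 -0.1496  0.012 ] [ 0.6327 -0.1457  0.012 ] yaw 0.05900102762216308
tube [ 0.5768 -0.1866  0.0795] [ 0.6398 -0.1825  0.0795] yaw 0.06469902730409309
tabTop near [ 0.6159 -0.219   0.079 ] [ 0.6175 -0.2352  0.079 ] yaw -10.116638810202723
```

Call:
{"fn": "move_arm", "kwargs": {
  "deltas": [
    [[0,-0.003,0,0,0,0.003],[0,0,-0.01,0,0,0],[0,0,-0.01,0,0,0],[0,0,-0.01,0,0,0],[0,0,-0.006,0,0,0],[0,0,-0.003,0,0,0],[0,0,-0.002,0,0,0],[0,0,0,0,0,0]]
  ]
}}

```text
time_s: 16.42
ee_pos: [0.554, -0.1939, 0.0244]
eef_rot: [-3.14, 0.001, 0.063]
force: [-0.5, 0.9, 0.5]
finger_gap: 0.0134
grasp_force: 34.2
```

Call:
{"fn": "move_arm", "kwargs": {
  "deltas": [
    [[0,0,-0.001,0,0,0],[0,0,-0.001,0,0,0],[0,0,-0.001,0,0,0],[0,0,0,0,0,0]]
  ]
}}

```text
time_s: 16.75
ee_pos: [0.5547, -0.1941, 0.0224]
eef_rot: [-3.141, -0.0, 0.063]
force: [0.3, -0.4, -0.4]
finger_gap: 0.0136
grasp_force: 34.2
```

Call:
{"fn": "move_arm", "kwargs": {
  "deltas": [
    [[0,0,-0.001,0,0,0],[0,0,-0.001,0,0,0],[0,0,0,0,0,0]]
  ]
}}

```text
time_s: 17.0
ee_pos: [0.5547, -0.1942, 0.0215]
eef_rot: [-3.141, 0.0, 0.063]
force: [-3.2, 0.7, 7.2]
finger_gap: 0.014
grasp_force: 35.0
```

Call:
{"fn": "move_arm", "kwargs": {
  "deltas": [
    [[0,0,-0.001,0,0,0],[0,0,0,0,0,0]]
  ]
}}

```text
time_s: 17.17
ee_pos: [0.5547, -0.1943, 0.0211]
eef_rot: [-3.141, 0.0, 0.063]
force: [-5.1, 2.1, 10.5]
finger_gap: 0.014
grasp_force: 35.4
```

Call:
{"fn": "move_arm", "kwargs": {
  "deltas": [
    [[0,0,0.002,0,0,0],[0,0,0,0,0,0],[0,0,0,0,0,0],[0,0,0,0,0,0]]
  ],
  "grip": 0.045
}}

```text
time_s: 17.5
ee_pos: [0.5544, -0.194, 0.021]
eef_rot: [-3.141, 0.0, 0.063]
force: [-0.2, -0.5, 0.1]
finger_gap: 0.0451
grasp_force: 0.0
```

Call:
{"fn": "move_arm", "kwargs": {
  "deltas": [
    [[0,0,0.01,0,0,0],[0,0,0.02,0,0,0],[0,0,0.02,0,0,0],[0,0,0.02,0,0,0],[0,0,0,0,0,0],[0,0,0,0,0,0]]
  ]
}}

```text
time_s: 18.0
ee_pos: [0.5559, -0.1947, 0.093]
eef_rot: [3.14, -0.003, 0.063]
force: [-1.3, -0.1, -0.1]
finger_gap: 0.0453
grasp_force: 0.0
```

```bash
python3 - <<'E'
from h import *
s=ctrl.get_state(); print(s['ee_pos'],s['eef_rot'],s['force'])
snap('wrist','w10')
im=cv2.imread('pics/w10.png').astype(int)
for r in (90,110,130,150,170,190,210):
    g=np.abs(np.diff(im[r].sum(1))); print(r,[(i,int(g[i])) for i in range(200,430) if g[i]>70])
E
```

```text
[ 0.55587536 -0.19466316  0.09303907] [ 3.14032757 -0.00342512  0.06292845] [-1.25014322 -0.12466133 -0.11668067]
90 [(261, 197), (262, 185), (275, 93), (276, 121), (372, 170), (373, 162), (389, 177), (390, 116)]
110 [(213, 106), (214, 163), (258, 122), (259, 99), (287, 91), (288, 154), (290, 77), (325, 96), (326, 98), (327, 93), (328, 81), (363, 92), (365, 87), (366, 78), (401, 115), (403, 134)]
130 [(214, 98), (215, 200), (224, 103), (252, 104), (253, 73), (258, 135), (259, 92), (302, 124), (379, 187), (412, 95)]
150 [(215, 83), (216, 146), (225, 91), (226, 74), (252, 84), (253, 94), (259, 187), (260, 74), (278, 75), (299, 96), (319, 101), (339, 112), (384, 184), (405, 141), (406, 88), (407, 94), (429, 122)]
170 [(217, 130), (218, 99), (226, 95), (227, 96), (253, 102), (254, 85), (259, 110), (260, 137), (278, 99), (279, 132), (280, 78), (296, 101), (299, 83), (318, 73), (319, 97), (336, 111), (344, 154), (345, 211), (346, 74), (390, 213)]
190 [(218, 130), (219, 121), (227, 99), (228, 109), (254, 91), (260, 150), (278, 80), (279, 77), (301, 110), (302, 71), (384, 81), (385, 279), (399, 88)]
210 [(228, 310), (229, 163), (254, 77), (255, 99), (256, 72), (258, 90), (260, 165), (261, 161), (278, 107), (279, 197), (280, 128), (405, 134), (406, 162), (420, 163), (421, 83), (425, 197), (428, 112)]
```

```bash
python3 - <<'E'
from h import *
for c in [(330,320),(391,318),(392,268),(331,272)]: print(onz('w9',(180+c[0]/1.6,c[1]/1.6),.079).round(4))
# auto: dark blob in w10
im=cv2.imread('pics/w10.png'); g=im.max(2)
m=(g<75).astype(np.uint8); m[:, :290]=0; m[240:]=0
n,l,st,ce=cv2.connectedComponentsWithStats(m)
for i in range(1,n):
    if 150<st[i,4]<6000: print(st[i],ce[i].round(1))
cv2.imwrite('pics/w10c.png',cv2.resize(im[60:260,190:460],(800,592),interpolation=cv2.INTER_CUBIC))
s=proj('w10',[.6045,-.2379,.079]);print(s)
for r in range(130,215,8): print(r,g[r,325:425:4].tolist())
E
```

```text
[ 0.599  -0.2293  0.079 ]
[ 0.6006 -0.2452  0.079 ]
[ 0.6135 -0.2429  0.079 ]
[ 0.6115 -0.2275  0.079 ]
[ 347  152   44   35 1207] [368.2 170.3]
[ 290  203  128   37 4277] [350.1 222.1]
[377.04120595 177.49893453]
130 [217, 216, 217, 216, 217, 216, 216, 216, 216, 217, 217, 217, 216, 216, 170, 200, 203, 192, 169, 115, 116, 116, 145, 146, 148]
138 [136, 139, 139, 141, 141, 141, 141, 139, 138, 139, 139, 140, 140, 140, 142, 189, 203, 203, 189, 157, 136, 105, 118, 141, 139]
146 [153, 152, 151, 151, 205, 203, 202, 202, 202, 202, 202, 217, 217, 217, 217, 170, 200, 200, 201, 182, 220, 170, 166, 165, 166]
154 [172, 153, 154, 153, 206, 210, 64, 62, 111, 110, 94, 93, 88, 152, 168, 167, 185, 205, 204, 194, 171, 161, 162, 162, 162]
162 [172, 172, 171, 149, 208, 215, 65, 65, 63, 68, 66, 66, 65, 65, 64, 65, 81, 192, 207, 202, 188, 161, 167, 167, 166]
170 [169, 168, 167, 204, 217, 159, 64, 64, 64, 67, 67, 67, 67, 66, 66, 65, 60, 164, 195, 205, 202, 187, 155, 117, 117]
178 [168, 168, 169, 219, 217, 219, 225, 59, 63, 67, 66, 66, 65, 66, 66, 67, 61, 166, 177, 199, 205, 197, 180, 130, 115]
186 [220, 221, 221, 222, 222, 224, 225, 222, 229, 55, 54, 54, 53, 54, 54, 55, 120, 116, 121, 183, 200, 204, 192, 175, 154]
194 [222, 222, 222, 222, 222, 222, 222, 224, 224, 224, 224, 224, 224, 223, 224, 161, 116, 116, 116, 156, 187, 200, 196, 188, 166]
202 [228, 227, 227, 227, 226, 225, 225, 226, 226, 226, 225, 225, 225, 225, 226, 92, 94, 95, 95, 93, 168, 190, 200, 192, 184]
210 [60, 65, 63, 63, 62, 62, 62, 60, 60, 61, 61, 60, 59, 60, 59, 60, 62, 61, 60, 60, 54, 175, 194, 199, 141]
```

```bash
python3 - <<'E'
from h import *
def curve(pts): 
    pts=np.array(pts,float); return np.concatenate([np.linspace(a,b,60) for a,b in zip(pts,pts[1:])])
w=curve([(u*.7,v*.7) for u,v in [(510,85),(497,105),(496,135),(503,172),(515,215),(523,237),(550,310),(600,420)]])
for u,v in [(580,35),(586,60),(597,80),(610,100),(624,118),(640,135),(660,153),(680,170)]:
    px=(190+u/3,145+v/3); zs=np.arange(0,.3,.005)
    d=[np.min(np.linalg.norm(w-proj('w8',onz('top0',px,z)),axis=1)) for z in zs]; i=int(np.argmin(d)); print(px,zs[i].round(3),round(float(d[i]),1),onz('top0',px,zs[i]).round(3))
E
```

```text
(383.33333333333337, 156.66666666666666) 0.05 0.2 [ 0.661 -0.241  0.05 ]
(385.33333333333337, 165.0) 0.05 0.2 [ 0.639 -0.245  0.05 ]
(389.0, 171.66666666666666) 0.07 0.1 [ 0.618 -0.248  0.07 ]
(393.33333333333337, 178.33333333333334) 0.09 0.4 [ 0.598 -0.252  0.09 ]
(398.0, 184.33333333333334) 0.105 0.1 [ 0.58  -0.259  0.105]
(403.33333333333337, 190.0) 0.135 0.6 [ 0.562 -0.262  0.135]
(410.0, 196.0) 0.16 0.4 [ 0.544 -0.27   0.16 ]
(416.66666666666663, 201.66666666666666) 0.18 3.2 [ 0.528 -0.278  0.18 ]
```

Call:
{"fn": "move_arm", "kwargs": {
  "deltas": [
    [[0.0042,-0.0005,0.0032,0,0,0.1212],[0.0042,-0.0005,0.0032,0,0,0.1212],[0.0042,-0.0005,0.0032,0,0,0.1212],[0.0042,-0.0005,0.0032,0,0,0.1212],[0.0042,-0.0005,0.0032,0,0,0.1212],[0.0042,-0.0005,0.0032,0,0,0.1212],[0.0042,-0.0005,0.0032,0,0,0.1212],[0.0042,-0.0005,0.0032,0,0,0.1212],[0.0042,-0.0005,0.0032,0,0,0.1212],[0.0042,-0.0005,0.0032,0,0,0.1212],[0.0042,-0.0005,0.0032,0,0,0.1212],[0.0042,-0.0005,0.0032,0,0,0.1212]]
  ],
  "grip": 0.034
}}

```text
time_s: 19.05
ee_pos: [0.6037, -0.1996, 0.1275]
eef_rot: [-3.137, -0.001, 1.523]
force: [1.5, -0.6, -0.5]
finger_gap: 0.0343
grasp_force: 0.0
```

Call:
{"fn": "move_arm", "kwargs": {
  "deltas": [
    [[0,0,0,0,0,0.1212],[0,0,0,-0.109,-0.0074,0],[0,0,0,-0.109,-0.0074,0],[0,0,0,-0.109,-0.0074,0],[0,0,0,-0.109,-0.0074,0],[0,0,0,0,0,0],[0,0,0,0,0,0]]
  ]
}}

```text
time_s: 19.63
ee_pos: [0.6032, -0.1981, 0.1269]
eef_rot: [-3.135, 0.434, 1.644]
force: [0.3, 0.0, -0.0]
finger_gap: 0.0339
grasp_force: 0.0
```

```bash
python3 - <<'E'
from h import *
s=ctrl.get_state(); print(s['ee_pos'],s['qpos'],s['finger_gap']);print(R.from_euler('xyz',s['eef_rot']).as_matrix().round(3))
f=snap('wrist','w11'); g=f['img'].max(2); q=proj('w11',[.606,-.2362,.079]); print(q)
m=(g<75).astype(np.uint8); n,l,st,ce=cv2.connectedComponentsWithStats(m)
for i in range(1,n):
    if 100<st[i,4]<3000 and abs(ce[i]-q).max()<80: print(st[i],ce[i].round(1))
E
```

```text
[ 0.6032134  -0.19808946  0.12694215] [-0.18134517  0.41500157  1.78773034 -0.54506203  0.90671847  0.08103096] 0.033916016662099174
[[-0.067  0.997  0.024]
 [ 0.905  0.071 -0.42 ]
 [-0.42  -0.006 -0.907]]
[279.53266893 251.54229536]
```

```bash
python3 - <<'E'
from h import *
g=cv2.imread('pics/w11.png').max(2)
for r in range(205,285,6): print(r,g[r,225:340:4].tolist())
for x in (-.007,.007):
  for y in (-.008,.008): print(proj('w11',[.606+x-.068*y,-.2365+y+.068*x,.079]).round(1))
E
```

```text
205 [56, 54, 54, 56, 61, 214, 214, 209, 207, 116, 202, 195, 201, 202, 191, 188, 189, 152, 152, 190, 196, 210, 205, 172, 56, 56, 56, 56, 56]
211 [52, 53, 55, 56, 52, 217, 214, 209, 207, 136, 197, 198, 53, 56, 57, 57, 155, 183, 151, 196, 198, 209, 206, 159, 58, 58, 56, 55, 54]
217 [51, 53, 54, 53, 53, 210, 214, 209, 206, 161, 194, 178, 57, 58, 59, 59, 87, 183, 138, 200, 197, 209, 208, 115, 56, 60, 59, 57, 55]
223 [50, 50, 52, 53, 54, 182, 213, 212, 207, 160, 192, 142, 56, 57, 58, 57, 65, 199, 113, 201, 210, 210, 209, 95, 56, 57, 57, 56, 121]
229 [50, 51, 52, 55, 55, 130, 136, 135, 135, 126, 193, 142, 55, 55, 56, 56, 54, 199, 128, 136, 135, 137, 136, 59, 54, 49, 143, 171, 187]
235 [50, 49, 49, 50, 51, 98, 135, 135, 135, 136, 186, 130, 54, 54, 54, 56, 45, 199, 135, 136, 136, 136, 139, 52, 146, 175, 191, 189, 181]
241 [48, 47, 50, 51, 49, 66, 134, 136, 137, 138, 149, 117, 53, 55, 54, 55, 46, 190, 135, 137, 138, 138, 138, 176, 188, 195, 179, 51, 55]
247 [46, 47, 53, 46, 46, 45, 51, 54, 51, 52, 49, 49, 54, 54, 55, 56, 54, 54, 58, 54, 118, 170, 190, 196, 180, 50, 57, 57, 54]
253 [47, 49, 46, 47, 45, 46, 54, 54, 51, 52, 52, 52, 54, 55, 55, 56, 52, 55, 128, 165, 187, 196, 189, 101, 55, 56, 54, 53, 54]
259 [42, 85, 127, 129, 44, 47, 48, 45, 46, 49, 53, 49, 48, 49, 50, 49, 47, 158, 182, 195, 192, 160, 54, 52, 125, 129, 131, 52, 56]
265 [39, 128, 127, 130, 47, 45, 44, 47, 47, 48, 48, 50, 49, 50, 50, 142, 173, 193, 199, 187, 47, 53, 51, 51, 55, 128, 129, 100, 54]
271 [91, 127, 127, 74, 46, 46, 45, 47, 48, 48, 49, 50, 51, 77, 159, 185, 197, 192, 105, 53, 53, 52, 50, 51, 52, 130, 129, 129, 52]
277 [128, 127, 128, 46, 46, 47, 47, 48, 49, 50, 50, 49, 143, 174, 194, 197, 179, 51, 54, 52, 52, 52, 53, 50, 52, 102, 129, 129, 97]
283 [127, 127, 115, 48, 46, 96, 140, 177, 146, 142, 101, 162, 182, 194, 189, 93, 47, 51, 53, 53, 52, 54, 59, 52, 50, 52, 129, 128, 129]
[269.5 259.2]
[269.  243.9]
[289.5 259.4]
[290.1 244. ]
```

Call:
{"fn": "move_arm", "kwargs": {
  "deltas": [
    [[0.0002,-0.0063,-0.0136,0,0,0],[0.0002,-0.0063,-0.0136,0,0,0],[0.0002,-0.0063,-0.0136,0,0,0],[0.0002,-0.0042,-0.0091,0,0,0],[0,-0.0021,-0.0045,0,0,0],[0,-0.0021,-0.0045,0,0,0],[0,-0.0022,-0.0045,0,0,0],[0,0,0,0,0,0],[0,0,0,0,0,0]]
  ]
}}

```text
time_s: 20.43
ee_pos: [0.6058, -0.2297, 0.0663]
eef_rot: [-3.141, 0.437, 1.638]
force: [-0.0, -0.2, 1.1]
finger_gap: 0.0343
grasp_force: 0.0
```

Call:
{"fn": "move_arm", "kwargs": {
  "deltas": [
    [[0,0,0,0,0,0],[0,0,0,0,0,0],[0,0,0,0,0,0],[0,0,0,0,0,0],[0,0,0,0,0,0]]
  ],
  "grip": 0.004,
  "force": 30
}}

```text
time_s: 20.85
ee_pos: [0.6051, -0.2297, 0.067]
eef_rot: [-3.14, 0.438, 1.638]
force: [-4.5, 0.4, 5.8]
finger_gap: 0.0125
grasp_force: 29.6
```

Call:
{"fn": "move_arm", "kwargs": {
  "deltas": [
    [[-0.0001,0.002,0,0,0,0],[-0.0001,0.002,0,0,0,0],[-0.0001,0.002,0,0,0,0],[0,0.001,0,0,0,0],[0,0,0,0,0,0]]
  ]
}}

```text
time_s: 21.27
ee_pos: [0.6047, -0.223, 0.067]
eef_rot: [-3.139, 0.438, 1.639]
force: [-5.1, -1.1, 6.7]
finger_gap: 0.0122
grasp_force: 29.6
```

Call:
{"fn": "move_arm", "kwargs": {
  "deltas": [
    [[0,0.001,0,0,0,0],[0,0,0,0,0,0]]
  ]
}}

```text
time_s: 21.43
ee_pos: [0.6046, -0.2221, 0.067]
eef_rot: [-3.139, 0.438, 1.639]
force: [-5.3, -0.8, 7.9]
finger_gap: 0.0126
grasp_force: 29.6
```

Call:
{"fn": "move_arm", "kwargs": {
  "deltas": [
    [[0,0.001,0,0,0,0],[0,0,0,0,0,0]]
  ]
}}

```text
time_s: 21.6
ee_pos: [0.6046, -0.2212, 0.067]
eef_rot: [-3.139, 0.438, 1.639]
force: [-5.4, -0.2, 6.9]
finger_gap: 0.0129
grasp_force: 29.6
```

Call:
{"fn": "move_arm", "kwargs": {
  "deltas": [
    [[0,0.001,0,0,0,0],[0,0,0,0,0,0]]
  ]
}}

```text
time_s: 21.77
ee_pos: [0.6045, -0.2202, 0.067]
eef_rot: [-3.139, 0.438, 1.639]
force: [-5.6, -0.3, 5.8]
finger_gap: 0.0126
grasp_force: 29.6
```

Call:
{"fn": "move_arm", "kwargs": {
  "deltas": [
    [[0,0.001,0,0,0,0],[0,0,0,0,0,0]]
  ]
}}

```text
time_s: 21.93
ee_pos: [0.6045, -0.2199, 0.067]
eef_rot: [-3.138, 0.439, 1.639]
force: [-4.6, -3.6, 4.4]
finger_gap: 0.0122
grasp_force: 29.6
```

Call:
{"fn": "move_arm", "kwargs": {
  "deltas": [
    [[0,0.001,0,0,0,0],[0,0,0,0,0,0]]
  ]
}}

```text
time_s: 22.1
ee_pos: [0.6044, -0.2198, 0.067]
eef_rot: [-3.138, 0.441, 1.64]
force: [-5.3, -6.5, 3.7]
finger_gap: 0.0125
grasp_force: 29.6
```

Call:
{"fn": "move_arm", "kwargs": {
  "deltas": [
    [[0,0.001,0,0,0,0],[0,0,0,0,0,0],[0,0,0,0,0,0],[0,0,0,0,0,0]]
  ]
}}

```text
time_s: 22.43
ee_pos: [0.6044, -0.2197, 0.0671]
eef_rot: [-3.138, 0.442, 1.64]
force: [-3.6, -10.1, 2.1]
finger_gap: 0.0127
grasp_force: 29.6
```

Call:
{"fn": "move_arm", "kwargs": {
  "deltas": [
    [[0,-0.002,0,0,0,0],[0,-0.002,0,0,0,0],[0.0001,-0.002,0,0,0,0],[0.0001,-0.002,0,0,0,0],[0.0001,-0.002,0,0,0,0],[0,-0.002,0,0,0,0],[0,-0.002,0,0,0,0],[0,-0.001,0,0,0,0],[0,0,0,0,0,0]]
  ]
}}

```text
time_s: 23.18
ee_pos: [0.6053, -0.232, 0.067]
eef_rot: [-3.14, 0.438, 1.638]
force: [-5.0, -0.2, 6.3]
finger_gap: 0.0122
grasp_force: 30.4
```

Call:
{"fn": "move_arm", "kwargs": {
  "deltas": [
    [[0,0,0,0,0,0],[0,0,0,0,0,0],[0,0,0,0,0,0],[0,0.0021,0.0045,0,0,0],[-0.0002,0.0063,0.0136,0,0,0],[-0.0002,0.0063,0.0136,0,0,0],[-0.0002,0.0063,0.0136,0,0,0],[-0.0002,0.0063,0.0136,0,0,0],[0,0.0028,0.0045,0,0,0]]
  ],
  "grip": 0.034
}}

```text
time_s: 23.93
ee_pos: [0.6073, -0.2006, 0.134]
eef_rot: [3.135, 0.438, 1.637]
force: [0.8, -0.2, 0.5]
finger_gap: 0.0343
grasp_force: 0.0
```

```bash
python3 - <<'E'
from h import *
s=ctrl.get_state(); print(s['ee_pos'],s['finger_gap'],s['force'])
for r in (150,170,190,210): print(onz('w10',(269.6,r),.0345).round(4),onz('w10',(253.6,r),.058).round(4))
E
```

```text
[ 0.6073429  -0.20061178  0.1339587 ] 0.03430667700996414 [ 0.79252397 -0.15437759  0.48965013]
[ 0.6091 -0.1833  0.0345] [ 0.6114 -0.1752  0.058 ]
[ 0.5967 -0.184   0.0345] [ 0.6004 -0.1756  0.058 ]
[ 0.5838 -0.1846  0.0345] [ 0.5891 -0.1761  0.058 ]
[ 0.5705 -0.1854  0.0345] [ 0.5773 -0.1765  0.058 ]
```

Call:
{"fn": "move_arm", "kwargs": {
  "deltas": [
    [[0,0,0,0.109,0.0074,0],[0,0,0,0.109,0.0074,0],[0,0,0,0.109,0.0074,0],[0,0,0,0.109,0.0074,0],[-0.0042,0.0012,0,0,0,-0.1208],[-0.0042,0.0012,0,0,0,-0.1208],[-0.0042,0.0012,0,0,0,-0.1208],[-0.0042,0.0012,0,0,0,-0.1208],[-0.0042,0.0012,0,0,0,-0.1208],[-0.0042,0.0012,0,0,0,-0.1208],[-0.0042,0.0012,0,0,0,-0.1208],[-0.0042,0.0012,0,0,0,-0.1208]]
  ]
}}

```text
time_s: 24.93
ee_pos: [0.5713, -0.1916, 0.1304]
eef_rot: [3.141, -0.0, 0.667]
force: [0.3, -0.8, -0.8]
finger_gap: 0.0337
grasp_force: 0.0
```

Call:
{"fn": "move_arm", "kwargs": {
  "deltas": [
    [[-0.0042,0.0012,0,0,0,-0.1208],[-0.0042,0.0012,0,0,0,-0.1208],[-0.0042,0.0012,0,0,0,-0.1208],[-0.0042,0.0012,0,0,0,-0.1208],[0,0,0,0,0,-0.1208],[0,0,-0.015,0,0,0],[0,0,-0.01,0,0,0],[0,0,0,0,0,0],[0,0,0,0,0,0]]
  ]
}}

```text
time_s: 25.68
ee_pos: [0.5537, -0.1865, 0.1039]
eef_rot: [-3.14, 0.002, 0.069]
force: [0.2, -0.1, 0.2]
finger_gap: 0.0339
grasp_force: 0.0
```

```bash
python3 - <<'E'
from h import *
s=ctrl.get_state(); print(s['ee_pos'],s['eef_rot'])
snap('wrist','w12');im=cv2.imread('pics/w12.png').astype(int)
for r in (130,150,170,190,210,240,260):
    g=np.abs(np.diff(im[r].sum(1))); print(r,[(i,int(g[i])) for i in range(225,330) if g[i]>70])
E
```

```text
[ 0.55368951 -0.1865131   0.10392642] [-3.14005866e+00  1.97943808e-03  6.87804827e-02]
130 [(230, 112), (231, 93), (242, 100), (243, 134), (269, 108), (270, 94), (273, 117), (274, 124), (293, 91)]
150 [(231, 126), (232, 90), (243, 96), (244, 88), (269, 101), (270, 102), (271, 78), (273, 138), (274, 107), (291, 74), (292, 107), (313, 81), (317, 105)]
170 [(231, 103), (232, 122), (244, 105), (269, 80), (270, 108), (271, 83), (274, 139), (275, 75), (291, 98), (292, 122), (293, 81), (312, 100), (316, 72), (317, 79)]
190 [(232, 101), (233, 107), (244, 96), (245, 74), (270, 109), (271, 81), (273, 81), (274, 110), (291, 81), (312, 113)]
210 [(274, 242), (275, 126), (290, 74), (291, 150), (292, 156), (293, 89)]
240 [(271, 115), (272, 304), (273, 109), (294, 158), (295, 132)]
260 [(228, 122), (239, 119), (240, 89), (269, 244), (270, 151), (315, 139), (316, 93), (320, 117)]
```

Call:
{"fn": "move_arm", "kwargs": {
  "deltas": [
    [[0.0005,-0.002,-0.01,0,0,0],[0,0,-0.02,0,0,0],[0,0,-0.02,0,0,0],[0,0,-0.018,0,0,0],[0,0,-0.01,0,0,0],[0,0,0,0,0,0],[0,0,0,0,0,0]]
  ]
}}

```text
time_s: 26.32
ee_pos: [0.5548, -0.1891, 0.0262]
eef_rot: [-3.141, 0.001, 0.068]
force: [-0.3, -0.2, -0.1]
finger_gap: 0.034
grasp_force: 0.0
```

Call:
{"fn": "move_arm", "kwargs": {
  "deltas": [
    [[0,0,0,0,0,0],[0,0,0,0,0,0],[0,0,0,0,0,0],[0,0,0,0,0,0],[0,0,0,0,0,0]]
  ],
  "grip": 0.004,
  "force": 30
}}

```text
time_s: 26.73
ee_pos: [0.5563, -0.1896, 0.0279]
eef_rot: [3.141, -0.003, 0.068]
force: [1.4, -0.4, 2.4]
finger_gap: 0.0136
grasp_force: 30.5
```

Call:
{"fn": "move_arm", "kwargs": {
  "deltas": [
    [[0,0,0.005,0,0,0],[0,0,0.02,0,0,0],[0,0,0.03,0,0,0],[0,0,0.03,0,0,0],[0,0,0.03,0,0,0],[0,0,0.01,0,0,0],[0,0,0,0,0,0]]
  ]
}}

```text
time_s: 27.32
ee_pos: [0.5575, -0.1901, 0.1556]
eef_rot: [3.139, -0.007, 0.068]
force: [1.6, 0.7, -0.1]
finger_gap: 0.0135
grasp_force: 30.3
```

```bash
python3 - <<'E'
from h import *
s=ctrl.get_state(); print(s['ee_pos'],s['eef_rot'],s['finger_gap'],s['force'])
snap('wrist','w13');snap('top','t13')
im=cv2.imread('pics/w13.png'); 
cv2.imwrite('pics/cmp.png',im)
def whitepoly(fn,roi):
    im=cv2.imread(f'pics/{fn}.png'); a,b,c,d=roi
    m=(im.min(2)>165).astype(np.uint8)[a:b,c:d]; n,l,st,ce=cv2.connectedComponentsWithStats(m)
    i=1+np.argmax(st[1:,4]); pts=np.argwhere(l==i)[:,::-1]+[c,a]; h=cv2.convexHull(pts.astype(np.float32)); 
    return cv2.approxPolyDP(h,4,True).reshape(-1,2),st[i]
print(whitepoly('top0',(200,300,340,440))); print(whitepoly('t13',(200,300,340,440)))
E
```

```text
[ 0.5575353  -0.19010742  0.15564355] [ 3.13869761 -0.00675074  0.06816576] 0.013535990237430772 [ 1.6027077   0.67330826 -0.1285253 ]
(array([[427., 227.],
       [418., 289.],
       [350., 276.],
       [361., 215.]], dtype=float32), array([  10,   15,   78,   75, 4379], dtype=int32))
(array([[361., 244.],
       [350., 276.],
       [356., 243.]], dtype=float32), array([ 10,  43,  12,  34, 144], dtype=int32))
```

Call:
{"fn": "move_arm", "kwargs": {
  "deltas": [
    [[-0.0193,-0.001,0.006,0,0,-0.0345],[-0.0193,-0.001,0.006,0,0,-0.0345],[-0.0193,-0.001,0.006,0,0,-0.0345],[-0.0193,-0.001,0.006,0,0,-0.0345],[-0.0193,-0.001,0.006,0,0,-0.0345],[-0.0193,-0.001,0.006,0,0,-0.0345],[-0.0193,-0.001,0.006,0,0,-0.0345],[-0.0193,-0.001,0.006,0,0,-0.0345],[0,0,0,0,0,0],[0,0,0,0,0,0]]
  ]
}}

```text
time_s: 28.25
ee_pos: [0.3992, -0.1964, 0.1978]
eef_rot: [-3.14, 0.003, -0.208]
force: [1.0, -1.1, -0.9]
finger_gap: 0.0137
grasp_force: 30.3
```

```bash
cat >> h.py <<'E'
def white(fn,thr=150):
    im=cv2.imread(f'pics/{fn}.png'); m=(im.min(2)>thr).astype(np.uint8)
    n,l,st,ce=cv2.connectedComponentsWithStats(m)
    for i in range(1,n):
        if st[i,4]>800:
            pts=np.argwhere(l==i)[:,::-1]; h=cv2.convexHull(pts.astype(np.float32)); print(st[i],cv2.approxPolyDP(h,4,True).reshape(-1,2).tolist())
E
python3 - <<'E'
from h import *
s=ctrl.get_state(); print(s['ee_pos'],s['eef_rot'],s['finger_gap'])
snap('wrist','w14'); snap('top','t14'); white('w14'); print(); white('t14')
C=np.array([.4255,-.252]);ex=np.array([.978,-.2065]);ey=np.array([.2065,.978])
for a,b in((1,1),(1,-1),(-1,-1),(-1,1)): print(a,b,proj('w14',[*(C+a*.079*ex+b*.086*ey),.016]).round())
E
```

```text
[ 0.39919549 -0.19641087  0.19782173] [-3.13976443e+00  2.72707250e-03 -2.08467566e-01] 0.013697083874769598
[  240    64   184   233 28567] [[423.0, 66.0], [405.0, 224.0], [288.0, 295.0], [270.0, 294.0], [245.0, 223.0], [240.0, 65.0]]
[  65  153   72   62 2417] [[136.0, 203.0], [123.0, 212.0], [93.0, 211.0], [79.0, 205.0], [65.0, 173.0], [107.0, 153.0], [115.0, 158.0]]
[445 225  88  78 979] [[532.0, 251.0], [524.0, 283.0], [497.0, 301.0], [477.0, 302.0], [461.0, 295.0], [445.0, 273.0], [455.0, 244.0], [482.0, 227.0], [510.0, 229.0]]

[   46     0   514   420 81556] [[559.0, 0.0], [559.0, 93.0], [463.0, 203.0], [84.0, 419.0], [47.0, 419.0], [48.0, 218.0], [62.0, 0.0]]
[ 350  215   54   68 1904] [[402.0, 222.0], [383.0, 282.0], [350.0, 276.0], [360.0, 216.0]]
[ 205  269   79   71 1687] [[283.0, 293.0], [227.0, 339.0], [205.0, 320.0], [250.0, 269.0]]
[ 480  284   43   39 1184] [[522.0, 296.0], [508.0, 322.0], [486.0, 315.0], [480.0, 303.0], [483.0, 292.0], [499.0, 284.0], [513.0, 286.0]]
1 1 [242.  64.]
1 -1 [428.  65.]
-1 -1 [409. 225.]
-1 1 [247. 225.]
```

```bash
python3 - <<'E'
from h import *
p,r=fit([(('w14',q),(a*.079,b*.086,.016)) for q,a,b in [((240,64.5),1,1),((423.5,65.5),1,-1),((405.5,224.5),-1,-1),((245,223.5),-1,1)]],[.4255,-.252,-.208]);print(p,r)
ex=np.array([np.cos(p[2]),np.sin(p[2])]);ey=np.array([-ex[1],ex[0]])
for l in (.05,0,-.05): print(l,p[:2]+l*ey-.0355*ex)
E
```

```text
[ 0.42626283 -0.2491666  -0.20883995] [[-0.8, -0.5], [1.2, -0.4], [0.3, 0.5], [-0.5, 1.4]]
0.05 [ 0.40190043 -0.19289295]
0 [ 0.39153417 -0.24180655]
-0.05 [ 0.38116791 -0.29072016]
```

Call:
{"fn": "move_arm", "kwargs": {
  "deltas": [
    [[0.001,0.002,-0.02,0,0,0],[0,0,-0.03,0,0,0],[0,0,-0.03,0,0,0],[0,0,-0.03,0,0,0],[0,0,-0.03,0,0,0],[0,0,-0.02,0,0,0],[0,0,-0.015,0,0,0],[0,0,-0.008,0,0,0],[0,0,-0.004,0,0,0],[0,0,-0.002,0,0,0],[0,0,0,0,0,0]]
  ]
}}

```text
time_s: 29.27
ee_pos: [0.4022, -0.1952, 0.0107]
eef_rot: [-3.141, -0.0, -0.208]
force: [-0.8, -0.8, -0.4]
finger_gap: 0.0139
grasp_force: 30.3
```

Call:
{"fn": "move_arm", "kwargs": {
  "deltas": [
    [[0,0,-0.001,0,0,0],[0,0,-0.001,0,0,0],[0,0,0,0,0,0]]
  ]
}}

```text
time_s: 29.52
ee_pos: [0.4022, -0.1955, 0.0094]
eef_rot: [3.142, -0.002, -0.208]
force: [-0.1, -0.9, -0.0]
finger_gap: 0.0133
grasp_force: 30.3
```

Call:
{"fn": "move_arm", "kwargs": {
  "deltas": [
    [[0,0,-0.001,0,0,0],[0,0,0,0,0,0],[0,0,0,0,0,0]]
  ],
  "grip": 0.024
}}

```text
time_s: 29.77
ee_pos: [0.4018, -0.1952, 0.0079]
eef_rot: [-3.141, -0.001, -0.208]
force: [0.2, 0.9, 0.3]
finger_gap: 0.024
grasp_force: 0.0
```

Call:
{"fn": "move_arm", "kwargs": {
  "deltas": [
    [[0,0,0.005,0,0,0],[0,0,0.015,0,0,0],[0,0,0.03,0,0,0],[0,0,0.04,0,0,0],[0,0,0.04,0,0,0],[0,0,0.04,0,0,0],[0,0,0.03,0,0,0],[0,0,0,0,0,0],[0,0,0,0,0,0]]
  ],
  "grip": 0.024
}}

```text
time_s: 30.52
ee_pos: [0.4032, -0.1961, 0.2106]
eef_rot: [3.14, -0.006, -0.208]
force: [-0.6, -0.4, -1.2]
finger_gap: 0.0238
grasp_force: 0.0
```

```bash
python3 - <<'E'
from h import *
s=ctrl.get_state(); print(s['ee_pos'],s['eef_rot'],s['finger_gap'])
snap('wrist','w15'); im=cv2.imread('pics/w15.png')
cv2.imwrite('pics/m15.png',cv2.resize(im[30:330,150:510],(720,600),interpolation=cv2.INTER_CUBIC))
g=im.astype(int)
C=np.array([.4263,-.2492,0]);e=-.2088;ex=np.array([np.cos(e),np.sin(e),0]);ey=np.array([-ex[1],ex[0],0])
for b in (.082,.066,.05,.034,.027,.0,-.05): print(b,[proj('w15',C+b*ey+a*ex+[0,0,.012]).round().tolist() for a in (-.045,0,.045)])
for r in (90,120,150,180,210): print(r,im[r,225:420:5].min(1).tolist())
E
```

```text
[ 0.40323345 -0.19608807  0.21058853] [ 3.13991109 -0.00616818 -0.20794418] 0.023824781008369853
0.082 [[249.0, 195.0], [248.0, 153.0], [247.0, 108.0]]
0.066 [[264.0, 195.0], [264.0, 153.0], [263.0, 108.0]]
0.05 [[279.0, 195.0], [279.0, 153.0], [279.0, 108.0]]
0.034 [[294.0, 195.0], [294.0, 153.0], [295.0, 108.0]]
0.027 [[300.0, 195.0], [301.0, 153.0], [302.0, 108.0]]
0.0 [[325.0, 195.0], [327.0, 153.0], [329.0, 109.0]]
-0.05 [[371.0, 195.0], [374.0, 154.0], [378.0, 109.0]]
90 [50, 50, 53, 55, 208, 173, 173, 225, 224, 224, 224, 224, 224, 224, 224, 215, 224, 219, 224, 224, 224, 224, 224, 225, 224, 208, 217, 223, 224, 223, 222, 223, 222, 222, 222, 209, 208, 169, 227]
120 [50, 52, 53, 55, 228, 173, 173, 223, 211, 212, 189, 178, 174, 177, 226, 214, 224, 215, 224, 224, 224, 224, 223, 224, 215, 227, 174, 224, 223, 223, 223, 223, 222, 223, 224, 210, 212, 217, 59]
150 [51, 55, 56, 57, 233, 172, 172, 224, 217, 209, 202, 231, 169, 175, 225, 199, 227, 214, 223, 223, 223, 223, 223, 223, 206, 224, 225, 224, 224, 224, 223, 223, 223, 222, 209, 209, 173, 135, 62]
180 [55, 56, 56, 57, 184, 160, 170, 179, 214, 208, 199, 230, 161, 173, 204, 211, 201, 223, 222, 222, 222, 222, 222, 216, 215, 189, 223, 223, 223, 222, 222, 222, 222, 209, 209, 177, 227, 62, 65]
210 [53, 53, 54, 54, 44, 143, 170, 201, 220, 220, 221, 221, 221, 221, 221, 209, 185, 222, 222, 222, 221, 222, 222, 216, 223, 224, 222, 222, 222, 222, 222, 223, 223, 207, 206, 225, 57, 56, 57]
```

Call:
{"fn": "move_arm", "kwargs": {
  "deltas": [
    [[0.0113,0.0282,0,0,0,0.1152],[0.0113,0.0282,0,0,0,0.1152],[0.0113,0.0282,0,0,0,0.1152],[0.0113,0.0282,0,0,0,0.1152],[0.0113,0.0282,0,0,0,0.1152],[0.0113,0.0282,0,0,0,0.1152],[0.0113,0.0282,0,0,0,0.1152],[0.0113,0.0282,0,0,0,0.1152],[0.0113,0.0282,0,0,0,0.1152],[0.0111,0.0282,0,0,0,0.1152],[0,0,0,0,0,0.1152],[0,0,0,0,0,0.1152]]
  ],
  "grip": 0.06
}}

```text
time_s: 31.57
ee_pos: [0.513, 0.0886, 0.2048]
eef_rot: [-3.136, 0.002, 1.183]
force: [0.7, -0.2, 0.6]
finger_gap: 0.0596
grasp_force: 0.0
```

Call:
{"fn": "move_arm", "kwargs": {
  "deltas": [
    [[0,0,-0.02,0,0,0.1152],[0,0,-0.01,0,0,0],[0,0,0,0,0,0],[0,0,0,0,0,0]]
  ]
}}

```text
time_s: 31.9
ee_pos: [0.5124, 0.0866, 0.1753]
eef_rot: [-3.136, 0.002, 1.287]
force: [1.1, -0.2, 0.3]
finger_gap: 0.0605
grasp_force: 0.0
```

```bash
python3 - <<'E'
from h import *
s=ctrl.get_state(); print(s['ee_pos'],s['eef_rot'],s['finger_gap'])
snap('wrist','w16'); im=cv2.imread('pics/w16.png'); c=proj('w16',[.5145,.088,.112]); print(c); c=c.round().astype(int)
m=(im.min(2)>205).astype(np.uint8); 
for r in range(c[1]-16,c[1]+16,4): 
    x=np.flatnonzero(m[r,c[0]-40:c[0]+40])+c[0]-40; print(r,x.min() if len(x) else 0,x.max() if len(x) else 0,len(x))
x=np.flatnonzero(m[c[1]-30:c[1]+30,c[0]]); print('col',x.min()+c[1]-30,x.max()+c[1]-30)
E
```

```text
[0.51238089 0.08663207 0.17531548] [-3.13596528e+00  1.91278131e-03  1.28710782e+00] 0.06046730817890502
[282.84435666 227.79906601]
212 276 289 14
216 274 290 17
220 273 291 19
224 272 293 22
228 271 293 23
232 272 293 22
236 275 289 15
240 0 0 0
col 199 238
```

Call:
{"fn": "move_arm", "kwargs": {
  "deltas": [
    [[0,0,-0.02,0,0,0],[0,0,-0.02,0,0,0],[0,0,-0.02,0,0,0],[0,0,-0.02,0,0,0],[0,0,-0.012,0,0,0],[0,0,-0.011,0,0,0],[0,0,0,0,0,0],[0,0,0,0,0,0]]
  ]
}}

```text
time_s: 32.62
ee_pos: [0.5146, 0.0868, 0.0747]
eef_rot: [-3.141, 0.0, 1.289]
force: [0.1, 0.4, 0.1]
finger_gap: 0.0601
grasp_force: 0.0
```

Call:
{"fn": "move_arm", "kwargs": {
  "deltas": [
    [[0,0,0,0,0,0],[0,0,0,0,0,0],[0,0,0,0,0,0],[0,0,0,0,0,0],[0,0,0,0,0,0],[0,0,0,0,0,0]]
  ],
  "grip": 0.005,
  "force": 35
}}

```text
time_s: 33.12
ee_pos: [0.5153, 0.087, 0.0756]
eef_rot: [3.14, -0.001, 1.29]
force: [-0.6, -0.1, 3.8]
finger_gap: 0.0141
grasp_force: 34.3
```

Call:
{"fn": "move_arm", "kwargs": {
  "deltas": [
    [[0,0,0.01,0,0,0],[0,0,0.02,0,0,0],[0,0,0.025,0,0,0],[0,0,0.025,0,0,0],[0,0,0.025,0,0,0],[0,0,0.025,0,0,0],[0,0,0.025,0,0,0],[0,0,0.02,0,0,0],[0,0,0.005,0,0,0.01]]
  ]
}}

```text
time_s: 33.87
ee_pos: [0.5166, 0.0871, 0.2593]
eef_rot: [3.135, -0.003, 1.3]
force: [-0.2, 0.4, 0.1]
finger_gap: 0.0141
grasp_force: 34.3
```

Call:
{"fn": "move_arm", "kwargs": {
  "deltas": [
    [[0.0082,-0.016,0,0.0756,-0.021,0],[0.0082,-0.016,0,0.0756,-0.021,0],[0.0082,-0.016,0,0.0756,-0.021,0],[0.0082,-0.016,0,0.0756,-0.021,0],[0.0082,-0.016,0,0.0756,-0.021,0],[0.0081,-0.016,0,0.0756,-0.021,0],[0.0081,-0.016,0,0.0756,-0.021,0],[0.0081,-0.016,0,0.0756,-0.021,0],[0.0081,-0.016,0,0.0756,-0.021,0],[0.0081,-0.0165,0,0.0756,-0.021,0],[0,0,0,0,0,0]]
  ]
}}

```text
time_s: 34.78
ee_pos: [0.5956, -0.0779, 0.2503]
eef_rot: [-3.134, -0.786, 1.289]
force: [-0.1, 0.2, -0.9]
finger_gap: 0.0137
grasp_force: 34.4
```

Call:
{"fn": "move_arm", "kwargs": {
  "deltas": [
    [[0,0,-0.02,0,0,0],[0,0,-0.02,0,0,0],[0,0,-0.02,0,0,0],[0,0,-0.02,0,0,0],[0,0,-0.02,0,0,0],[0,0,-0.01,0,0,0],[0,0,0,0,0,0],[0,0,0,0,0,0]]
  ]
}}

```text
time_s: 35.45
ee_pos: [0.5955, -0.0728, 0.1444]
eef_rot: [-3.138, -0.785, 1.298]
force: [1.0, 0.0, -0.3]
finger_gap: 0.014
grasp_force: 34.4
```

Call:
{"fn": "move_arm", "kwargs": {
  "deltas": [
    [[0,0,-0.012,0,0,0],[0,0,-0.012,0,0,0],[0,0,-0.012,0,0,0],[0,0,-0.01,0,0,0],[0,0,-0.006,0,0,0],[0,0,-0.002,0,0,0],[0,0,-0.002,0,0,0],[0,0,0,0,0,0]]
  ]
}}

```text
time_s: 36.12
ee_pos: [0.596, -0.0736, 0.0884]
eef_rot: [-3.141, -0.785, 1.299]
force: [0.0, 0.5, 0.1]
finger_gap: 0.0144
grasp_force: 34.4
```

Call:
{"fn": "move_arm", "kwargs": {
  "deltas": [
    [[0,0,-0.001,0,0,0],[0,0,-0.001,0,0,0],[0,0,-0.001,0,0,0],[0,0,0,0,0,0]]
  ]
}}

```text
time_s: 36.45
ee_pos: [0.5962, -0.0732, 0.0867]
eef_rot: [-3.141, -0.787, 1.3]
force: [-1.0, 1.3, 3.5]
finger_gap: 0.0142
grasp_force: 34.5
```

Same contact as before; seat, release, retreat, and regrasp as with the first tube.

Call:
{"fn": "move_arm", "kwargs": {
  "deltas": [
    [[0,0,-0.001,0,0,0],[0,0,0,0,0,0]]
  ]
}}

```text
time_s: 36.62
ee_pos: [0.5962, -0.0731, 0.0865]
eef_rot: [-3.142, -0.788, 1.301]
force: [-2.5, -0.4, 7.3]
finger_gap: 0.0141
grasp_force: 35.0
```

Call:
{"fn": "move_arm", "kwargs": {
  "deltas": [
    [[0,0,0.001,0,0,0],[0,0,0,0,0,0],[0,0,0,0,0,0],[0,0,0,0,0,0]]
  ],
  "grip": 0.05
}}

```text
time_s: 36.95
ee_pos: [0.5959, -0.0738, 0.0853]
eef_rot: [-3.141, -0.784, 1.299]
force: [0.1, 0.3, -0.7]
finger_gap: 0.0502
grasp_force: 0.0
```

Call:
{"fn": "move_arm", "kwargs": {
  "deltas": [
    [[-0.0019,-0.0068,0.0071,0,0,0],[-0.0038,-0.0136,0.0141,0,0,0],[-0.0038,-0.0136,0.0141,0,0,0],[-0.0038,-0.0136,0.0141,0,0,0],[-0.0038,-0.0136,0.0141,0,0,0],[0,0,0.02,0,0,0],[0,0,0.02,0,0,0],[0,0,0.02,0,0,0],[0,0,0,0,0,0]]
  ]
}}

```text
time_s: 37.7
ee_pos: [0.581, -0.1368, 0.214]
eef_rot: [3.131, -0.783, 1.307]
force: [0.3, -0.2, 1.0]
finger_gap: 0.0498
grasp_force: 0.0
```

```bash
python3 - <<'E'
from h import *
s=ctrl.get_state(); print(s['ee_pos'],s['force'])
snap('side','s17'); snap('top','t17')
for a,b,(r0,r1,c0,c1) in(('s7','s17',(170,235,230,275)),('t7','t17',(165,200,285,335))):
    d=np.abs(cv2.imread(f'pics/{a}.png').astype(int)-cv2.imread(f'pics/{b}.png')).max(2)[r0:r1,c0:c1]; print(d.mean(),(d>40).sum(),d.size)
E
```

```text
[ 0.58100675 -0.13680677  0.21400984] [ 0.26144154 -0.19051458  1.01113957]
9.097094017094017 154 2925
3.5154285714285716 0 1750
```

Call:
{"fn": "move_arm", "kwargs": {
  "deltas": [
    [[0.002,0.0077,0.0035,-0.1164,0.0324,0],[0.002,0.0077,0.0035,-0.1164,0.0324,0],[0.002,0.0077,0.0035,-0.1164,0.0324,0],[0.002,0.0077,0.0035,-0.1164,0.0324,0],[0.002,0.0077,0.0035,-0.1164,0.0324,0],[0.002,0.0077,0.0035,-0.1164,0.0324,0],[0.002,0.0077,0.0035,-0.1164,0.0324,0],[0.002,0.0077,0.0035,-0.1164,0.0324,0],[0.002,0.0077,0.0035,-0.1164,0.0324,0],[0.002,0.0077,0.0035,-0.1164,0.0324,0],[0.002,0.0077,0.0035,-0.1164,0.0324,0],[0.002,0.0077,0.0035,-0.1164,0.0324,0]]
  ]
}}

```text
time_s: 38.8
ee_pos: [0.6029, -0.0416, 0.251]
eef_rot: [-3.141, 0.672, 1.301]
force: [0.2, -0.5, -0.4]
finger_gap: 0.0498
grasp_force: 0.0
```

Call:
{"fn": "move_arm", "kwargs": {
  "deltas": [
    [[0,0,0,-0.1164,0.0324,0],[0,0,0,0,0,0],[0,0,0,0,0,0]]
  ]
}}

```text
time_s: 39.05
ee_pos: [0.6016, -0.0413, 0.2473]
eef_rot: [-3.131, 0.788, 1.309]
force: [-0.1, -0.7, 1.1]
finger_gap: 0.05
grasp_force: 0.0
```

Call:
{"fn": "move_arm", "kwargs": {
  "deltas": [
    [[0.002,0,-0.02,0,0,0],[0,0,-0.03,0,0,0],[0,0,-0.03,0,0,0],[0,0,-0.026,0,0,0],[-0.003,-0.0109,-0.0113,0,0,0],[-0.003,-0.0109,-0.0113,0,0,0],[-0.003,-0.0109,-0.0113,0,0,0],[-0.003,-0.0109,-0.0113,0,0,0],[-0.0032,-0.0109,-0.0113,0,0,0],[0,0,0,0,0,0],[0,0,0,0,0,0]]
  ]
}}

```text
time_s: 39.97
ee_pos: [0.5885, -0.0987, 0.0882]
eef_rot: [-3.139, 0.785, 1.297]
force: [0.3, 0.9, 0.6]
finger_gap: 0.0498
grasp_force: 0.0
```

Call:
{"fn": "move_arm", "kwargs": {
  "deltas": [
    [[0,0,0,0,0,0],[0,0,0,0,0,0],[0,0,0,0,0,0],[0,0,0,0,0,0],[0,0,0,0,0,0],[0,0,0,0,0,0]]
  ],
  "grip": 0.005,
  "force": 35
}}

```text
time_s: 40.47
ee_pos: [0.5901, -0.0965, 0.0896]
eef_rot: [3.141, 0.786, 1.299]
force: [-0.6, 0.3, 4.3]
finger_gap: 0.0132
grasp_force: 34.3
```

Call:
{"fn": "move_arm", "kwargs": {
  "deltas": [
    [[0.0028,0.0102,0.0106,0,0,0],[0.0028,0.0102,0.0106,0,0,0],[0.0028,0.0102,0.0106,0,0,0],[0.0028,0.0102,0.0106,0,0,0],[0,0,0.02,0.1082,-0.0301,0],[0,0,0.02,0.1082,-0.0301,0],[0,0,0.02,0.1082,-0.0301,0],[0,0,0.02,0.1082,-0.0301,0],[0,0,0,0.1082,-0.0301,0],[0,0,0,0.1082,-0.0301,0],[0,0,0,0.1082,-0.0301,0],[0,0,0,0,0,0]]
  ]
}}

```text
time_s: 41.47
ee_pos: [0.6013, -0.0588, 0.2138]
eef_rot: [3.139, -0.002, 1.296]
force: [-0.4, -1.1, 0.2]
finger_gap: 0.0136
grasp_force: 34.2
```

Call:
{"fn": "move_arm", "kwargs": {
  "deltas": [
    [[-0.0042,-0.0126,0,0,0,-0.1117],[-0.0042,-0.0126,0,0,0,-0.1117],[-0.0042,-0.0126,0,0,0,-0.1117],[-0.0042,-0.0126,0,0,0,-0.1117],[-0.0042,-0.0126,0,0,0,-0.1117],[-0.0042,-0.0126,0,0,0,-0.1117],[-0.0042,-0.0126,0,0,0,-0.1117],[-0.0042,-0.0126,0,0,0,-0.1117],[-0.0042,-0.0126,0,0,0,-0.1117],[-0.0042,-0.0126,0,0,0,-0.1117],[-0.0042,-0.0126,0,0,0,-0.1117],[0,0,0,0,0,0]]
  ]
}}

```text
time_s: 42.47
ee_pos: [0.5547, -0.1954, 0.2114]
eef_rot: [3.14, 0.001, 0.069]
force: [0.1, -0.3, -0.8]
finger_gap: 0.0134
grasp_force: 34.2
```

Call:
{"fn": "move_arm", "kwargs": {
  "deltas": [
    [[0,0,-0.02,0,0,0],[0,0,-0.03,0,0,0],[0,0,-0.03,0,0,0],[0,0,-0.03,0,0,0],[0,0,-0.02,0,0,0],[0,0,-0.0144,0,0,0],[0,0,0,0,0,0],[0,0,0,0,0,0]]
  ]
}}

```text
time_s: 43.13
ee_pos: [0.5545, -0.1931, 0.0659]
eef_rot: [-3.14, 0.002, 0.074]
force: [0.2, -0.2, -0.4]
finger_gap: 0.0137
grasp_force: 34.2
```

```bash
python3 - <<'E'
from h import *
s=ctrl.get_state(); print(s['ee_pos'],s['eef_rot'],s['force'],s['finger_gap'])
snap('wrist','w18')
for fn in ('w9','w18'):
    im=cv2.imread(f'pics/{fn}.png').astype(int); print(fn)
    for r in (90,125,150,170,190,205):
        g=np.abs(np.diff(im[r].sum(1))); print(r,[(i,int(g[i])) for i in range(215,345) if g[i]>75])
E
```

```text
[ 0.55451859 -0.19309502  0.06592064] [-3.13978486e+00  2.28928981e-03  7.43724984e-02] [ 0.23992844 -0.23865993 -0.37847308] 0.01367632999749849
w9
90 [(262, 229), (263, 174), (295, 127), (296, 137)]
125 [(215, 130), (225, 111), (258, 94), (259, 90), (262, 85), (263, 168), (315, 145)]
150 [(215, 88), (216, 160), (226, 104), (227, 121), (259, 88), (260, 77), (263, 156), (264, 105), (313, 76)]
170 [(217, 140), (218, 101), (227, 112), (228, 112), (259, 89), (260, 85), (263, 108), (264, 136), (309, 109), (312, 83)]
190 [(218, 153), (219, 127), (228, 119), (229, 104), (260, 83), (261, 79), (264, 160), (265, 80), (292, 76)]
205 [(219, 146), (220, 132), (229, 107), (230, 88), (260, 88), (261, 86), (264, 200), (265, 122), (313, 116)]
w18
90 [(261, 215), (262, 149), (294, 129), (295, 140)]
125 [(220, 138), (252, 98), (253, 87), (259, 80), (262, 86), (310, 139)]
150 [(220, 89), (221, 137), (253, 88), (254, 76), (262, 107), (307, 77), (312, 89)]
170 [(221, 108), (222, 121), (253, 92), (254, 85), (261, 76), (263, 92), (311, 82)]
190 [(222, 123), (223, 113), (253, 79), (254, 77), (263, 134), (264, 89), (292, 83)]
205 [(215, 137), (223, 91), (224, 89), (254, 84), (255, 81), (260, 97), (307, 116)]
```

Call:
{"fn": "move_arm", "kwargs": {
  "deltas": [
    [[0,0,-0.01,0,0,0],[0,0,-0.01,0,0,0],[0,0,-0.01,0,0,0],[0,0,-0.006,0,0,0],[0,0,-0.003,0,0,0],[0,0,-0.002,0,0,0],[0,0,0,0,0,0]]
  ]
}}

```text
time_s: 43.77
ee_pos: [0.5542, -0.1946, 0.025]
eef_rot: [-3.14, 0.001, 0.071]
force: [0.1, 0.8, -0.2]
finger_gap: 0.0137
grasp_force: 34.2
```

Call:
{"fn": "move_arm", "kwargs": {
  "deltas": [
    [[0,0,-0.001,0,0,0],[0,0,-0.001,0,0,0],[0,0,-0.001,0,0,0],[0,0,-0.001,0,0,0],[0,0,-0.001,0,0,0],[0,0,0,0,0,0]]
  ]
}}

```text
time_s: 44.27
ee_pos: [0.5549, -0.1949, 0.0215]
eef_rot: [-3.141, -0.0, 0.071]
force: [-2.8, 0.7, 5.1]
finger_gap: 0.0137
grasp_force: 34.7
```

Call:
{"fn": "move_arm", "kwargs": {
  "deltas": [
    [[0,0,0.002,0,0,0],[0,0,0,0,0,0],[0,0,0,0,0,0],[0,0,0,0,0,0]]
  ],
  "grip": 0.045
}}

```text
time_s: 44.6
ee_pos: [0.5545, -0.1946, 0.0225]
eef_rot: [-3.141, -0.0, 0.071]
force: [0.0, -0.1, 0.7]
finger_gap: 0.045
grasp_force: 0.0
```

Call:
{"fn": "move_arm", "kwargs": {
  "deltas": [
    [[0,0,0.01,0,0,0],[0,0,0.02,0,0,0],[0,0,0.02,0,0,0],[0,0,0.019,0,0,0],[0,0,0,0,0,0],[0,0,0,0,0,0]]
  ]
}}

```text
time_s: 45.1
ee_pos: [0.556, -0.1953, 0.0935]
eef_rot: [3.141, -0.004, 0.071]
force: [0.5, 1.1, -0.6]
finger_gap: 0.0449
grasp_force: 0.0
```

```bash
python3 - <<'E'
from h import *
s=ctrl.get_state(); print(s['ee_pos'],s['eef_rot'],s['force'],s['finger_gap'])
snap('wrist','w19')
im=cv2.imread('pics/w19.png').astype(int)
for r in (110,130,150,170,190,210):
    g=np.abs(np.diff(im[r].sum(1))); print(r,[(i,int(g[i])) for i in range(215,305) if g[i]>70])
E
```

```text
[ 0.55597779 -0.19525275  0.09352733] [ 3.14076642 -0.00353286  0.07093088] [ 0.45465203  1.09137902 -0.58198473] 0.044926545873438556
110 [(258, 130), (259, 94), (287, 91), (288, 152)]
130 [(215, 201), (224, 93), (225, 81), (252, 108), (253, 75), (258, 157), (259, 77), (302, 121)]
150 [(215, 85), (216, 163), (225, 100), (252, 95), (253, 96), (258, 97), (259, 187), (278, 100), (303, 94)]
170 [(216, 84), (217, 145), (226, 101), (253, 101), (254, 73), (259, 181), (260, 113), (277, 75), (278, 128), (279, 89), (299, 106), (303, 90)]
190 [(218, 145), (219, 100), (227, 102), (253, 93), (254, 91), (259, 134), (260, 94), (278, 86), (300, 113)]
210 [(227, 178), (228, 213), (229, 83), (254, 99), (255, 80), (256, 87), (257, 100), (260, 244), (261, 131), (277, 90), (278, 165), (279, 128), (280, 83)]
```

Call:
{"fn": "move_arm", "kwargs": {
  "deltas": [
    [[0.0042,-0.0005,0.0032,0,0,0.1207],[0.0042,-0.0005,0.0032,0,0,0.1207],[0.0042,-0.0005,0.0032,0,0,0.1207],[0.0042,-0.0005,0.0032,0,0,0.1207],[0.0042,-0.0005,0.0032,0,0,0.1207],[0.0042,-0.0005,0.0032,0,0,0.1207],[0.0042,-0.0005,0.0032,0,0,0.1207],[0.0042,-0.0005,0.0032,0,0,0.1207],[0.0042,-0.0005,0.0032,0,0,0.1207],[0.0042,-0.0005,0.0032,0,0,0.1207],[0.0042,-0.0005,0.0032,0,0,0.1207],[0.0042,-0.0005,0.0032,0,0,0.1207]]
  ],
  "grip": 0.034
}}

```text
time_s: 46.15
ee_pos: [0.6038, -0.2001, 0.128]
eef_rot: [-3.137, -0.001, 1.525]
force: [-0.2, 0.1, -1.2]
finger_gap: 0.034
grasp_force: 0.0
```

Call:
{"fn": "move_arm", "kwargs": {
  "deltas": [
    [[0,-0.001,0,0,0,0.1207],[0,0,0,-0.109,-0.0074,0],[0,0,0,-0.109,-0.0074,0],[0,0,0,-0.109,-0.0074,0],[0,0,0,-0.109,-0.0074,0],[0,0,0,0,0,0],[0,0,0,0,0,0]]
  ]
}}

```text
time_s: 46.73
ee_pos: [0.6033, -0.1997, 0.1274]
eef_rot: [-3.134, 0.434, 1.646]
force: [0.6, -0.3, -0.2]
finger_gap: 0.0339
grasp_force: 0.0
```

Tube lies against the anvil exactly as before. Now the jaw.

Call:
{"fn": "move_arm", "kwargs": {
  "deltas": [
    [[0.0002,-0.0063,-0.0136,0,0,0],[0.0002,-0.0063,-0.0136,0,0,0],[0.0002,-0.0063,-0.0136,0,0,0],[0.0002,-0.0042,-0.0091,0,0,0],[0,-0.0021,-0.0045,0,0,0],[0,-0.0021,-0.0045,0,0,0],[0,-0.0022,-0.0045,0,0,0],[0,0,0,0,0,0],[0,0,0,0,0,0]]
  ]
}}

```text
time_s: 47.48
ee_pos: [0.6059, -0.2313, 0.0667]
eef_rot: [-3.14, 0.437, 1.64]
force: [-0.0, -0.1, 0.2]
finger_gap: 0.034
grasp_force: 0.0
```

Call:
{"fn": "move_arm", "kwargs": {
  "deltas": [
    [[0,0,0,0,0,0],[0,0,0,0,0,0],[0,0,0,0,0,0],[0,0,0,0,0,0],[0,0,0,0,0,0]]
  ],
  "grip": 0.004,
  "force": 30
}}

```text
time_s: 47.9
ee_pos: [0.6052, -0.2313, 0.0674]
eef_rot: [-3.138, 0.438, 1.64]
force: [-5.8, 0.7, 5.0]
finger_gap: 0.0122
grasp_force: 29.5
```

Call:
{"fn": "move_arm", "kwargs": {
  "deltas": [
    [[-0.0001,0.002,0,0,0,0],[-0.0001,0.002,0,0,0,0],[-0.0001,0.002,0,0,0,0],[0,0.002,0,0,0,0],[0,0.001,0,0,0,0],[0,0.001,0,0,0,0],[0,0,0,0,0,0]]
  ]
}}

```text
time_s: 48.48
ee_pos: [0.6046, -0.2217, 0.0674]
eef_rot: [-3.137, 0.438, 1.64]
force: [-5.9, 0.0, 6.5]
finger_gap: 0.0125
grasp_force: 29.5
```

Call:
{"fn": "move_arm", "kwargs": {
  "deltas": [
    [[0,0.001,0,0,0,0],[0,0.001,0,0,0,0],[0,0,0,0,0,0]]
  ]
}}

```text
time_s: 48.73
ee_pos: [0.6045, -0.2198, 0.0674]
eef_rot: [-3.137, 0.438, 1.64]
force: [-4.9, -0.8, 6.9]
finger_gap: 0.0122
grasp_force: 29.5
```

Call:
{"fn": "move_arm", "kwargs": {
  "deltas": [
    [[0,0.001,0,0,0,0],[0,0,0,0,0,0]]
  ]
}}

```text
time_s: 48.9
ee_pos: [0.6044, -0.219, 0.0674]
eef_rot: [-3.137, 0.439, 1.64]
force: [-6.2, -2.5, 6.6]
finger_gap: 0.0125
grasp_force: 29.4
```

Call:
{"fn": "move_arm", "kwargs": {
  "deltas": [
    [[0,0.001,0,0,0,0],[0,0.001,0,0,0,0],[0,0,0,0,0,0]]
  ]
}}

```text
time_s: 49.15
ee_pos: [0.6044, -0.2188, 0.0674]
eef_rot: [-3.136, 0.441, 1.642]
force: [-4.9, -7.1, 2.8]
finger_gap: 0.0125
grasp_force: 29.6
```

Call:
{"fn": "move_arm", "kwargs": {
  "deltas": [
    [[0,0.001,0,0,0,0],[0,0,0,0,0,0],[0,0,0,0,0,0],[0,0,0,0,0,0]]
  ]
}}

```text
time_s: 49.48
ee_pos: [0.6044, -0.2187, 0.0675]
eef_rot: [-3.136, 0.442, 1.642]
force: [-4.1, -10.8, 0.9]
finger_gap: 0.0121
grasp_force: 29.6
```

Call:
{"fn": "move_arm", "kwargs": {
  "deltas": [
    [[0,-0.002,0,0,0,0],[0,-0.002,0,0,0,0],[0.0001,-0.002,0,0,0,0],[0.0001,-0.002,0,0,0,0],[0.0001,-0.002,0,0,0,0],[0,-0.002,0,0,0,0],[0,-0.002,0,0,0,0],[0,-0.002,0,0,0,0],[0,0,0,0,0,0]]
  ]
}}

```text
time_s: 50.23
ee_pos: [0.6053, -0.2317, 0.0674]
eef_rot: [-3.139, 0.438, 1.64]
force: [-4.9, -0.5, 6.4]
finger_gap: 0.0127
grasp_force: 30.5
```

Call:
{"fn": "move_arm", "kwargs": {
  "deltas": [
    [[0,0,0,0,0,0],[0,0,0,0,0,0],[0,0,0,0,0,0],[0,0.0021,0.0045,0,0,0],[-0.0002,0.0063,0.0136,0,0,0],[-0.0002,0.0063,0.0136,0,0,0],[-0.0002,0.0063,0.0136,0,0,0],[-0.0002,0.0063,0.0136,0,0,0],[0,0.0028,0.0045,0,0,0]]
  ],
  "grip": 0.034
}}

```text
time_s: 50.98
ee_pos: [0.6075, -0.2002, 0.1344]
eef_rot: [3.137, 0.438, 1.639]
force: [0.8, -0.2, -0.1]
finger_gap: 0.0338
grasp_force: 0.0
```

Call:
{"fn": "move_arm", "kwargs": {
  "deltas": [
    [[0,0,0,0.109,0.0074,0],[0,0,0,0.109,0.0074,0],[0,0,0,0.109,0.0074,0],[0,0,0,0.109,0.0074,0],[-0.0042,0.0012,0,0,0,-0.1208],[-0.0042,0.0012,0,0,0,-0.1208],[-0.0042,0.0012,0,0,0,-0.1208],[-0.0042,0.0012,0,0,0,-0.1208],[-0.0042,0.0012,0,0,0,-0.1208],[-0.0042,0.0012,0,0,0,-0.1208],[-0.0042,0.0012,0,0,0,-0.1208],[-0.0042,0.0012,0,0,0,-0.1208]]
  ]
}}

```text
time_s: 51.98
ee_pos: [0.5714, -0.1912, 0.1308]
eef_rot: [-3.141, -0.001, 0.668]
force: [0.9, 0.6, 0.1]
finger_gap: 0.0344
grasp_force: 0.0
```

Call:
{"fn": "move_arm", "kwargs": {
  "deltas": [
    [[-0.0042,0.0012,0,0,0,-0.1208],[-0.0042,0.0012,0,0,0,-0.1208],[-0.0042,0.0012,0,0,0,-0.1208],[-0.0042,0.0012,0,0,0,-0.1208],[0,0,0,0,0,-0.1208],[0,0,-0.015,0,0,0],[0,0,-0.01,0,0,0],[0,0,0,0,0,0],[0,0,0,0,0,0]]
  ]
}}

```text
time_s: 52.73
ee_pos: [0.5538, -0.1862, 0.1043]
eef_rot: [-3.14, 0.002, 0.07]
force: [0.4, -0.5, 0.0]
finger_gap: 0.0341
grasp_force: 0.0
```

```bash
python3 - <<'E'
from h import *
s=ctrl.get_state(); print(s['ee_pos'],s['eef_rot'])
snap('wrist','w20');im=cv2.imread('pics/w20.png').astype(int)
for r in (150,170,190,210):
    g=np.abs(np.diff(im[r].sum(1))); print(r,[(i,int(g[i])) for i in range(225,330) if g[i]>70])
snap('top','t20')
E
```

```text
[ 0.55375368 -0.1861527   0.10430918] [-3.13956883e+00  1.95530454e-03  7.02226123e-02]
150 [(231, 104), (232, 131), (244, 100), (245, 85), (270, 106), (271, 100), (274, 180), (275, 84), (292, 72), (293, 89), (313, 71), (319, 111)]
170 [(232, 183), (233, 117), (245, 105), (270, 94), (271, 104), (272, 76), (274, 120), (275, 132), (292, 104), (293, 109), (294, 81), (313, 105), (318, 98)]
190 [(233, 180), (234, 110), (245, 110), (246, 78), (270, 84), (271, 112), (274, 108), (292, 93), (313, 119)]
210 [(274, 159), (275, 172), (276, 73), (291, 101), (292, 206), (293, 141)]
```

Call:
{"fn": "move_arm", "kwargs": {
  "deltas": [
    [[0.0005,-0.0025,-0.01,0,0,0],[0,0,-0.02,0,0,0],[0,0,-0.02,0,0,0],[0,0,-0.018,0,0,0],[0,0,-0.011,0,0,0],[0,0,0,0,0,0],[0,0,0,0,0,0]]
  ]
}}

```text
time_s: 53.42
ee_pos: [0.5548, -0.1892, 0.0255]
eef_rot: [-3.14, 0.001, 0.07]
force: [-0.0, -0.9, 0.3]
finger_gap: 0.0343
grasp_force: 0.0
```

Call:
{"fn": "move_arm", "kwargs": {
  "deltas": [
    [[0,0,0,0,0,0],[0,0,0,0,0,0],[0,0,0,0,0,0],[0,0,0,0,0,0],[0,0,0,0,0,0]]
  ],
  "grip": 0.004,
  "force": 30
}}

```text
time_s: 53.83
ee_pos: [0.5563, -0.1897, 0.0273]
eef_rot: [3.141, -0.003, 0.07]
force: [0.2, -0.6, 1.7]
finger_gap: 0.0137
grasp_force: 30.5
```

Call:
{"fn": "move_arm", "kwargs": {
  "deltas": [
    [[0,0,0.005,0,0,0],[0,0,0.02,0,0,0],[0,0,0.03,0,0,0],[0,0,0.03,0,0,0],[0,0,0.03,0,0,0],[0,0,0.01,0,0,0],[0,0,0,0,0,0]]
  ]
}}

```text
time_s: 54.42
ee_pos: [0.5577, -0.1902, 0.1551]
eef_rot: [3.139, -0.007, 0.07]
force: [0.8, -1.2, -1.0]
finger_gap: 0.0135
grasp_force: 30.3
```

Call:
{"fn": "move_arm", "kwargs": {
  "deltas": [
    [[-0.0193,-0.001,0.006,0,0,-0.0345],[-0.0193,-0.001,0.006,0,0,-0.0345],[-0.0193,-0.001,0.006,0,0,-0.0345],[-0.0193,-0.001,0.006,0,0,-0.0345],[-0.0193,-0.001,0.006,0,0,-0.0345],[-0.0193,-0.001,0.006,0,0,-0.0345],[-0.0193,-0.001,0.006,0,0,-0.0345],[-0.0193,-0.001,0.006,0,0,-0.0345],[0,0,0,0,0,0],[0,0,0,0,0,0]]
  ]
}}

```text
time_s: 55.25
ee_pos: [0.3996, -0.1967, 0.1977]
eef_rot: [-3.14, 0.002, -0.207]
force: [-0.1, -0.0, -0.7]
finger_gap: 0.0134
grasp_force: 30.4
```

```bash
python3 - <<'E'
from h import *
s=ctrl.get_state(); print(s['ee_pos'],s['eef_rot'],s['finger_gap'])
snap('wrist','w21'); white('w21')
E
```

```text
[ 0.39957674 -0.19667191  0.19769219] [-3.13966807e+00  1.58845912e-03 -2.06985766e-01] 0.013435443716113354
[  240    65   184   232 28510] [[423.0, 67.0], [405.0, 224.0], [288.0, 294.0], [269.0, 293.0], [244.0, 217.0], [240.0, 66.0]]
[  64  154   73   62 2403] [[136.0, 203.0], [109.0, 215.0], [79.0, 206.0], [64.0, 175.0], [108.0, 154.0]]
[ 445  226   88   78 1009] [[532.0, 253.0], [525.0, 282.0], [496.0, 302.0], [477.0, 303.0], [461.0, 296.0], [445.0, 275.0], [453.0, 247.0], [481.0, 228.0], [512.0, 231.0]]
```

Call:
{"fn": "move_arm", "kwargs": {
  "deltas": [
    [[-0.004,-0.019,0,0,0,0],[-0.004,-0.019,0,0,0,0],[-0.004,-0.019,0,0,0,0],[-0.004,-0.019,0,0,0,0],[-0.004,-0.019,-0.01,0,0,0],[0,0,-0.03,0,0,0],[0,0,-0.03,0,0,0],[0,0,-0.03,0,0,0],[0,0,-0.03,0,0,0],[0,0,-0.02,0,0,0],[0,0,0,0,0,0]]
  ]
}}

```text
time_s: 56.22
ee_pos: [0.3777, -0.2888, 0.0436]
eef_rot: [-3.135, 0.009, -0.206]
force: [-0.7, -0.2, -0.7]
finger_gap: 0.0135
grasp_force: 30.4
```

Call:
{"fn": "move_arm", "kwargs": {
  "deltas": [
    [[0,0,-0.015,0,0,0],[0,0,-0.012,0,0,0],[0,0,-0.006,0,0,0],[0,0,-0.004,0,0,0],[0,0,-0.002,0,0,0],[0,0,-0.002,0,0,0],[0,0,0,0,0,0]]
  ]
}}

```text
time_s: 56.8
ee_pos: [0.3811, -0.2925, 0.0084]
eef_rot: [-3.141, -0.001, -0.206]
force: [-0.7, 0.7, 0.2]
finger_gap: 0.0138
grasp_force: 30.4
```

Call:
{"fn": "move_arm", "kwargs": {
  "deltas": [
    [[0,0,-0.001,0,0,0],[0,0,0,0,0,0],[0,0,0,0,0,0]]
  ],
  "grip": 0.024
}}

```text
time_s: 57.05
ee_pos: [0.3809, -0.2924, 0.0075]
eef_rot: [-3.141, -0.001, -0.206]
force: [0.4, -0.7, 0.5]
finger_gap: 0.0239
grasp_force: 0.0
```

Call:
{"fn": "move_arm", "kwargs": {
  "deltas": [
    [[0,0,0.005,0,0,0],[0,0,0.015,0,0,0],[0,0,0.03,0,0,0],[0,0,0.04,0,0,0],[0,0,0.04,0,0,0],[0,0.02,0.04,0,0,0],[0,0.03,0.03,0,0,0],[0,0,0,0,0,0],[0,0,0,0,0,0]]
  ]
}}

```text
time_s: 57.8
ee_pos: [0.382, -0.2443, 0.2065]
eef_rot: [3.14, -0.006, -0.204]
force: [-0.2, -0.3, -1.3]
finger_gap: 0.0238
grasp_force: 0.0
```

```bash
python3 - <<'E'
from h import *
s=ctrl.get_state(); print(s['ee_pos'],s['finger_gap'],s['force'])
snap('wrist','w22'); im=cv2.imread('pics/w22.png'); im=cv2.convertScaleAbs(im,alpha=1,beta=0)
cv2.imwrite('pics/m22.png',cv2.resize(im[40:320,140:500],(770,599),interpolation=cv2.INTER_CUBIC))
E
```

```text
[ 0.38199533 -0.24429255  0.20652254] 0.02376708442896947 [-0.15419573 -0.33754574 -1.27677818]
```

View pics/m22.png

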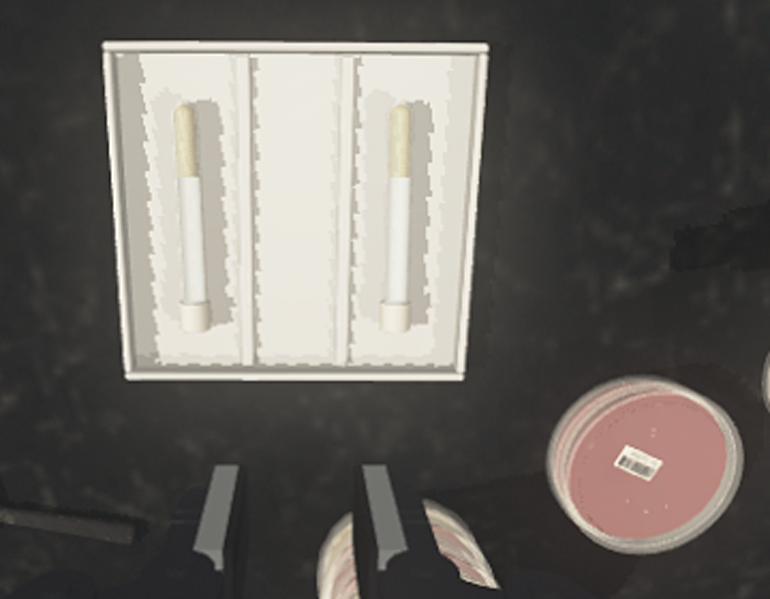

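Both tubes lie flat in the tray's two outer lanes (at about (190,220) and (398,220) in the crop), and the gripper is clear. Handing in.

```bash
python3 -c "
from bench import ctrl
print(ctrl.sign_off())"
```

```text
the job is handed in; nothing more can be done
None
```

I parked, gauged and laid tube_b and then tube_c flat in the tray's two outer lanes, with the jaw shut on each at about 10 N; tube_a was absent, and I handed the job in at about 58 s with the gripper clear.

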